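# Fit the bayonet filter cartridge in the bench dust filter

### The job

Lift the loose cover plate off the pins of the dust filter housing and set it down flat on the table (do not let it fall). Then put the filter cartridge into the opening, push it down against the spring and twist it a quarter turn clockwise until its lugs snap up into the locking pockets, so that it stays locked, upright and pushed in after you let go. Do not shove the other things on the table about.

Things in the scene. Friction and masses are not known exactly. Their poses are not given: they have to be found in the camera images.
- housing: The dust filter housing: a grey sheet-metal box 180x180 mm, 95 mm high, louvred, with a 60 mm black hose spigot standing 45 mm out of its back (+x). Fixed. Origin at the centre of its underside, z up. Two 8 mm steel pins at y = +65 and -65 mm of its frame rise to 111 mm above the table. The socket lies midway between them.
- socket_mouth (a point): Centre of the socket's mouth, on the flat top of its aluminium collar, 97 mm above the table, under the cover at the start. 64 mm opening with two opposite 25 mm wide notches for the lugs. The collar is clamped at an angle of its own: the line through the notches stands up to 0.4 rad either way from the housing's x axis (this point's axes are the housing's). Look or feel for it.
- socket_floor (a point): On the socket's axis, 19 mm below the mouth: the solid floor for the lugs. They ride on the collar's top until over the notches (play 0.13 rad each way), then drop in. A sprung plate meets the cartridge's foot with the lugs' undersides 4 mm below the mouth, pushing up 7 N there, 12 N at full depth. Let go there, the cartridge stands upright and may be grasped anew.
- socket_axis (a point): On the socket's axis, 10 mm below the mouth: where the lugs' undersides stand when locked. To turn (clockwise from above; the other way is blocked) under the 9 mm thick tabs they must be 15 to 19 mm below the mouth. After 1.57 rad (play 0.13 each way, then a solid stop) 5 mm deep pockets under the tabs let the lugs rise, lifted by the spring.
- cartridge_center (a point): Centre of the loose filter cartridge (half-way up, 59.5 mm above its foot; 119.5 mm high, about 0.26 kg), upright on the table at the start. A grey neck 60 mm in diameter with a bevelled foot, a ribbed body 75 mm in diameter from 48 mm up, a black cap 78 mm in diameter from 77 to 85 mm. z is its axis, up. When locked this point is 27 mm above the socket's mouth.
- cartridge_lugs (a point): On the cartridge's axis, 22 mm above its foot, level with the undersides of its two opposite steel lugs, which stick out of the neck along the cartridge's x axis to 39 mm from the axis; each is 14 mm wide and 6 mm high.
- cartridge_grip (a point): Centre of the black bar grip on the cartridge's cap, 102 mm above its foot: 62 mm long (along the cartridge's x axis, in line with the lugs), 22 mm thick (y), from 85 to 119 mm above the foot.
- cover: The loose cover plate, bare aluminium, 120 x 155 x 6 mm, about 0.22 kg, with two 11.5 mm holes at y = +65 and -65 mm that sit over the housing's pins. Origin at the centre of its underside, z up. At the start it lies on the collar, 97 mm above the table; the pins reach 14 mm above its underside.
- cover_grip (a point): Centre of the cover's black bar grip, 23 mm above the plate's underside: 66 mm long (along the cover's x axis), 18 mm thick (y), 18 mm high, carried on two 8 mm posts. The table to the left (+y) of the housing, from y = 0.21 to 0.42 m and x = 0.37 to 0.57 m, is clear and large enough for the cover.
- tape: Bystander: a black roll of tape lying flat, 110 mm in diameter, 45 mm high. Origin under its centre. It stands to the right, nearer to or farther from the robot than the cartridge.
- battery: Bystander: a black drill battery, 88x83x52 mm, behind on the left. Origin under its centre.
- screws: Bystander: a small brown carton, 60x85x40 mm, behind and to the right of the housing. Origin under its centre.
Mind the look-alikes: they are no part of the job. What is shaped like the part that bears cartridge_center but turquoise is not meant.

How it is judged (in metres and radians):
On the way, in this order (a step that is already met when the one before it is completed fails the run):
1. the cover is off the housing and brought down flat to within 20 mm of the table while still held (height (world z) of cover below 0.02 m and angle between cover's own z axis and vertical below 0.25 rad and contact force between the fingers and cover above 0.5 N).
2. the cover lies flat on the table and is let go (height (world z) of cover below 0.012 m and angle between cover's own z axis and vertical below 0.1 rad and contact force between the fingers and cover below 0.1 N), for 0.2 s.
At the end, for the whole second after the job is handed in: The cartridge is locked in the socket and let go: upright within 0.07 rad, within 5 mm of the axis, its centre 24.5 to 30.5 mm above the mouth (27 when locked, 33 unlocked, 22 if half turned). The cover lies flat on the table (under 12 mm up, tilt under 0.1 rad), at rest (height (world z) of cover below 0.012 m and angle between cover's own z axis and vertical below 0.1 rad and horizontal distance between cartridge_center and socket_mouth below 0.005 m and z of cartridge_center in the frame of housing between 0.1215 and 0.1275 m and angle between cartridge_center's own z axis and vertical below 0.07 rad and linear speed of cover below 0.02 m/s); the robot touches nothing.
It fails at once if the roll of tape is shoved more than 40 mm (distance of tape from where it was at the start of the episode above 0.04 m).
It fails at once if the drill battery is shoved more than 40 mm (distance of battery from where it was at the start of the episode above 0.04 m).
It fails at once if the small carton is shoved more than 40 mm (distance of screws from where it was at the start of the episode above 0.04 m).
It also fails if it takes over 72 s, if anything falls off the work surface, if the arm or the gripper's body presses on something with over 40 N, if the wrist force passes 120 N, or if a joint passes its speed limit or range.

### The arm

A 6-joint arm with a two-finger parallel gripper is mounted at the origin on a cart in front of the work surface, level with it; the furniture and walls round the work are solid. World frame = base frame: x ahead of the robot, y to its left, z up, the work surface at z = 0. Lengths are in mm, angles in rad, forces in N, time in s.
With the tool pointing down it reaches from about 275 to 750 mm from the base axis. Payload 10.2 kg.
Tool frame: the origin (TCP) lies midway between the tips of the shut fingers; the grasp point (between the pads) lies 19 mm behind it; y points along the fingers, z is the direction in which the jaws open and shut, and the axes are right-handed (so a half turn about y gives the same grasp; the last joint's range is limited). The gripper opens to 85 mm and grips with 20 to 120 N. Pads are 22 mm wide; open, the fingers measure 114 mm over their backs; the gripper's body (76 mm by 85 mm) begins 54 mm behind the grasp point. The pads swing forward as they close: fully open they stand 13 mm farther back than shut.
Start: joints at [-1.531, 0.313, 1.498, -0, 1.331, -0.223], TCP at [136.374, -506.984, 205.894] pointing down, gripper open.
Joint ranges: [-2.94, 2.94], [-0.97, 2.17], [0.19, 2.56], [-1.23, 4.37], [0.02, 3.11], [-2.88, 2.88]. Speed limits (rad/s): [2.39, 2.39, 3.01, 3.14, 3.14, 3.14].

### API

Orientations are given as a unit quaternion [w, x, y, z].
In Python, from rig import ctrl gives the robot as it stands.
- The arm moves only by the shell command python3 -m inch 'ROWS' [OPENING] [FORCE]. ROWS is JSON, one flat list of numbers, 6 for each row, row after row: the shift along the tool's x, y, z in cm, then the turn, a rotation vector about the tool's x, y, z in rad. A call has 1 to 8 rows; each row is the pose to reach, as a shift and turn from the pose commanded when the call began, along the tool's axes at that moment; what a row does not reach only later rows make up. A row lasts 1/12 s, in which the tool goes at most 41.7 mm and 7.16 degrees, less where a joint would pass 70% of its speed; a pose out of reach is approached as far as the arm can. A call with a gripper value outside its range is refused whole. OPENING is the gripper command: -1 is fully open, 1 is shut, values between are in proportion, set as the call begins (- or left out, the last holds). The fingers move at their own pace and stop on an object; FORCE is the grip in N (left out, the last holds). Time passes only in rows, so rows that repeat a pose let the fingers close. It gives the time, the measured TCP pose, the force and the opening at its end, in the units of the state.
- ctrl.sense(): the state, without advancing time (a new reading comes with each control period).
- ctrl.capture(name): name is "scene" or "top" or "wrist"; returns the picture (400x640x3 uint8, red, green, blue); there is no depth.
- ctrl.get_calibration(name): a dict with "fx", "fy", "cx", "cy" (pixels), "k1" (the pictures are not rectified: a ray, as slopes to the right and down, at radius r is drawn at 1 + k1 r^2 times it, then the intrinsics apply), "world_to_cam" (4x4, takes a point from world to camera coordinates). Camera axes: x right, y down, z forward; pixel columns grow to the right and rows downward; lengths in mm; the calibration is good to about 2 mm. A picture is of the moment at which its call begins: read the wrist's pose just before it. get_calibration takes no time and is no camera call; for the wrist camera it gives the pose at the moment of the call.
- ctrl.finish_job(): hands the job in, once; it reports no verdict.
Trained networks look in the newest picture that a camera, given by its name, has taken for a name from the list of things; names that differ only in an ending like _2 or _b are one class to them, and where a whole thing is asked for, a point or a joint stands for the part that bears it (a point fixed in the world has none). Each returns a list of dicts, best first, with "score" (0 to 1); they miss things now and then, are a little off and sometimes report something else, mostly with a low value. They report only what shows in the picture. A call takes as long as a camera call. They do not tell look-alikes from the thing itself.
- ctrl.search_frame(thing, camera): "uv" ([column, row] in pixels, amid what is visible of it).
The state is a dict: "time_s": time; "joints": joint angles; "dq": joint speeds; "tau": joint torques, N m; "eef_pos": TCP position; "ee_rot": TCP orientation; "force": force on the tool from outside, world axes, zero at the start; "wrist_torque": the same for the moment, N m; "grip_width": opening from 0.0 (shut) to 1.0 (fully open).
Only numpy, scipy, OpenCV 4.12 (cv2) and the standard library are available. Lean on these libraries where they do the work, as an engineer would, in place of code of your own. Each camera call takes 0.05 s, during which the arm holds its last target.

## Working session

There is one attempt and no reset: what is moved stays moved. The work goes in short steps, Python scripts to look and compute and a shell command to move; the robot and the scene stay as the last step left them, time stands still between calls to the robot, and variables do not carry over. Pictures are saved under pics/ and viewed, and the job is handed in when it is done.

```bash
ls; mkdir -p pics
python3 - <<'E'
from rig import ctrl
import cv2
s=ctrl.sense();print(s)
for n in("scene","top","wrist"):
    im=ctrl.capture(n);cv2.imwrite(f"pics/{n}0.png",im[:,:,::-1])
    c=ctrl.get_calibration(n);print(n,c)
    for t in("housing","socket_mouth","cartridge_center","cartridge_grip","cover","cover_grip","tape","battery","screws"):
        try: print(t,[(round(d['score'],2),[round(float(x)) for x in d['uv']]) for d in ctrl.search_frame(t,n)])
        except Exception as e: print(t,e)
E
```

```text
pics
{'time_s': 0.0, 'joints': array([-1.53137171e+00,  3.13468407e-01,  1.49845238e+00, -9.64079132e-06,
        1.33097131e+00, -2.23422348e-01]), 'dq': array([-7.40234344e-05, -7.93571981e-04,  3.37094808e-04, -1.35055709e-03,
        6.50320471e-04, -4.79935177e-04]), 'tau': array([ 1.36849835e-04, -4.12263322e+01, -2.59733874e+01, -2.13685817e-04,
        4.25562845e-03, -3.06574478e-06]), 'eef_pos': array([ 136.37384708, -506.68037663,  205.31991307]), 'ee_rot': array([ 0.09270285, -0.09262502,  0.70146648, -0.70055091]), 'force': array([ 0.06440809, -0.2783782 , -0.27580251]), 'wrist_torque': array([-0.02628632, -0.0050134 ,  0.04450021]), 'grip_width': 0.9989888391792986}
scene {'fx': 499.0954696227903, 'fy': 499.0954696227903, 'cx': 309.39558107098304, 'cy': 204.93107093509153, 'k1': -0.0645240011734214, 'world_to_cam': array([[-7.74678109e-01, -6.32353047e-01,  1.85762908e-03,
         4.65136365e+02],
       [-4.78650259e-01,  5.84456318e-01, -6.55213509e-01,
         3.67526140e+02],
       [ 4.13240556e-01, -5.08468717e-01, -7.55441465e-01,
         1.03999071e+03],
    
[... 1242 characters left out ...]
227])]
tape [(0.95, [433, 280])]
battery [(0.74, [219, 173])]
screws [(0.63, [381, 166])]
wrist {'fx': 337.7322546386562, 'fy': 337.7322546386562, 'cx': 329.00604230720825, 'cy': 200.0055566214264, 'k1': -0.05547437715472988, 'world_to_cam': array([[ 2.60004934e-01, -9.65607171e-01, -4.74641434e-04,
        -5.25133384e+02],
       [-9.12186284e-01, -2.45781689e-01,  3.27883432e-01,
        -4.37284147e+01],
       [-3.16723251e-01, -8.48183486e-02, -9.44718069e-01,
         3.80415430e+02],
       [ 0.00000000e+00,  0.00000000e+00,  0.00000000e+00,
         1.00000000e+00]])}
housing []
socket_mouth []
cartridge_center []
cartridge_grip []
cover []
cover_grip []
tape []
battery []
screws []
```

View pics/scene0.png

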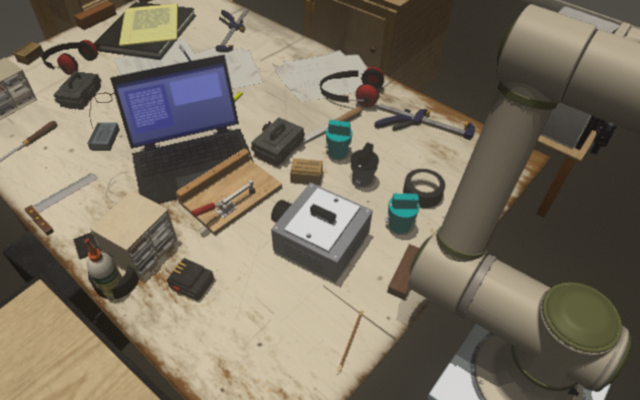

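View pics/top0.png

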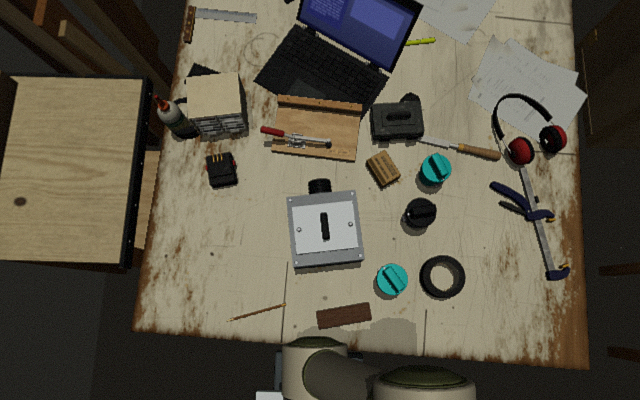

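Run:
```python
import cv2
a=cv2.imread("pics/top0.png");cv2.imwrite("pics/top0c.png",cv2.resize(a[130:320,260:470],None,fx=3.0,fy=3.0,interpolation=cv2.INTER_CUBIC))
a=cv2.imread("pics/scene0.png");cv2.imwrite("pics/scene0c.png",cv2.resize(a[100:300,240:460],None,fx=3.0,fy=3.0,interpolation=cv2.INTER_CUBIC))
```

```text
(no output)
```

View pics/top0c.png

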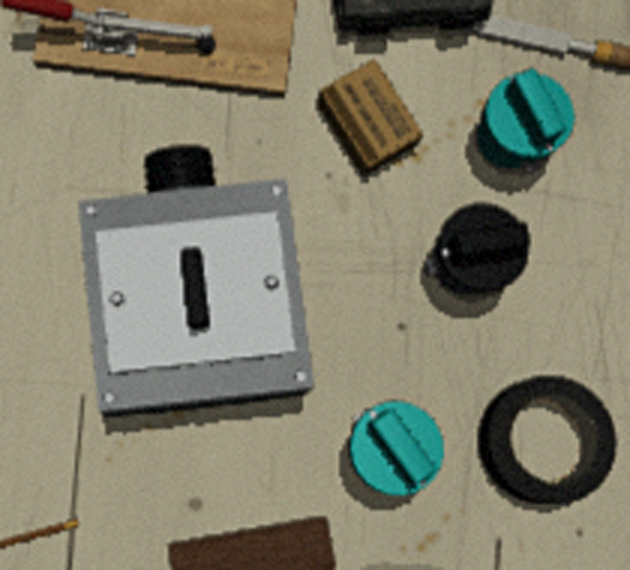

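View pics/scene0c.png

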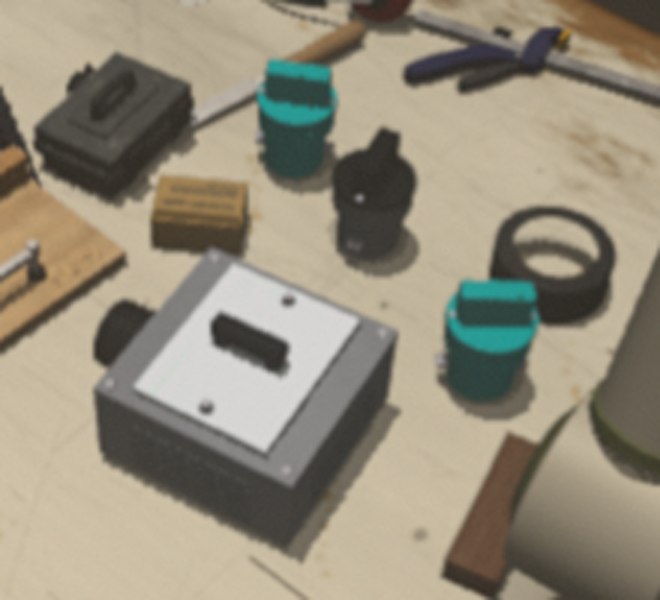

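```bash
cat > h.py <<'E'
import numpy as np, cv2
from rig import ctrl
from scipy.spatial.transform import Rotation as R
def ray(cal,uv):
    d=np.array([(uv[0]-cal['cx'])/cal['fx'],(uv[1]-cal['cy'])/cal['fy']])
    s=d.copy()
    for _ in range(20): s=d/(1+cal['k1']*(s@s))
    W=cal['world_to_cam'];r=W[:3,:3].T@np.array([s[0],s[1],1]);o=-W[:3,:3].T@W[:3,3]
    return o,r
def at_z(cal,uv,z):
    o,r=ray(cal,uv);return o+r*(z-o[2])/r[2]
def proj(cal,p):
    q=cal['world_to_cam']@np.append(p,1);s=q[:2]/q[2];s=s*(1+cal['k1']*(s@s))
    return np.array([cal['fx']*s[0]+cal['cx'],cal['fy']*s[1]+cal['cy']])
def tri(obs):
    A=np.zeros((3,3));b=np.zeros(3)
    for c,uv in obs:
        o,r=ray(c,uv);r=r/np.linalg.norm(r);P=np.eye(3)-np.outer(r,r);A+=P;b+=P@o
    return np.linalg.solve(A,b)
def Rt(s=None):
    s=s or ctrl.sense();q=s['ee_rot'];return R.from_quat([q[1],q[2],q[3],q[0]])
def tocm(target,yaw=None,s=None):
    """world target TCP (mm) -> tool-frame shift in cm; also yaw delta info"""
    s=s or ctrl.sense();r=Rt(s);return r.inv().apply(np.array(target)-s['eef_pos'])/10
E
python3 - <<'E'
from h import *
c=ctrl.get_calibration("top");sc=ctrl.get_calibration("scene")
f=lambda u,v:(260+u/3,130+v/3)
g=lambda u,v:(240+u/3,100+v/3)
p1=at_z(c,f(117,298),111);p2=at_z(c,f(271,282),111);print("pins",p1,p2,(p1+p2)/2,np.linalg.norm(p1-p2),np.arctan2(*(p1-p2)[[1,0]])-np.pi/2)
q1=at_z(sc,g(207,405),111);q2=at_z(sc,g(288,300),111);print("pins scene",q1,q2,(q1+q2)/2,np.linalg.norm(q1-q2),np.arctan2(*(q1-q2)[[1,0]])-np.pi/2)
a=at_z(c,f(190,250),129);b=at_z(c,f(199,328),129);print("grip",a,b,(a+b)/2,np.arctan2(*(a-b)[[1,0]]))
k=tri([(c,(423,214)),(sc,(364,163))]);print("cart",k)
print("cap", at_z(c,f(485,248),85), at_z(sc,g(375,180),85))
a=at_z(c,f(447,255),119);b=at_z(c,f(528,247),119);print("cgrip",a,b,(a+b)/2,np.arctan2(*(b-a)[[1,0]]))
print("tape",at_z(c,f(548,440),45),at_z(sc,g(552,250),45))
print(Rt().as_matrix())
w=ctrl.get_calibration("wrist")['world_to_cam'];T=np.eye(4);T[:3,:3]=Rt().as_matrix();T[:3,3]=ctrl.sense()['eef_pos'];print(w@T)
E
```

```text
pins [554.87628633  58.16881048 111.        ] [571.93764273 -69.35476071 111.        ] [563.40696453  -5.59297512 111.        ] 128.65982703316428 0.1330000244100813
pins scene [549.45195217  64.21458857 111.        ] [566.50809116 -61.09438903 111.        ] [557.98002166   1.56009977 111.        ] 126.46442876836677 0.13528131675837596
grip [593.60232742  -1.25145156 129.        ] [529.34165027 -10.24911906 129.        ] [561.47198884  -5.75028531 129.        ] 0.13911383982553746
cart [ 616.5190534  -264.03279166   52.59152346]
cap [ 611.13526345 -253.97072999   85.        ] [ 606.34302037 -245.35839172   85.        ]
cgrip [ 597.34834147 -214.32938348  119.        ] [ 606.00536372 -281.61766447  119.        ] [ 601.67685259 -247.97352398  119.        ] -1.44284348821964
tape [ 452.27122524 -313.84466267   45.        ] [ 451.32743733 -309.04908556   45.        ]
[[-9.65665146e-01  5.33141777e-05  2.59789961e-01]
 [-2.59789963e-01 -2.64930885e-05 -9.65665146e-01]
 [-4.46010048e-05 -9.99999998e-01  3.94339404e-05]]
[[-2.22870563e-04  5.16857200e-04  9.99999842e-01 -2.12357019e-01]
 [ 9.44703719e-01 -3.27924898e-01  3.80037054e-04  2.39838891e+01]
 [ 3.27925042e-01  9.44703654e-01 -4.15192112e-04  1.85675689e+02]
 [ 0.00000000e+00  0.00000000e+00  0.00000000e+00  1.00000000e+00]]
```

Run:
```python
from h import *
print(tocm([561,-2,230]))
```

```text
[-54.12197831  -2.40655599 -37.73446013]
```

```bash
python3 -m inch '[-27,-2.4,-18.8,0,0.13,0,-27,-2.4,-18.8,0,0.13,0,-27,-2.4,-18.8,0,0.13,0,-27,-2.4,-18.8,0,0.13,0,-27,-2.4,-18.8,0,0.13,0,-27,-2.4,-18.8,0,0.13,0,-27,-2.4,-18.8,0,0.13,0,-27,-2.4,-18.8,0,0.13,0]' -1
python3 - <<'E'
from h import *
print(ctrl.sense()['joints'],Rt().as_matrix()[:,2]);print(tocm([561,-2,230]))
E
```

```text
time_s: 2.17
eef_pos: [349.3, -253.3, 230.3]
ee_rot: [-0.047, 0.047, -0.705, 0.706]
force: [-0.4, -1.2, 0.1]
grip_width: 0.997
[-9.00432671e-01  8.40103582e-02  1.71418098e+00  1.80059794e-04
  1.34263516e+00  5.37379369e-01] [ 1.32552191e-01 -9.91175864e-01  5.68368847e-04]
[-24.31237132   0.03499668 -22.10383851]
```

```bash
python3 -m inch '[-24.3,0,-22.1,0,0,0,-24.3,0,-22.1,0,0,0,-24.3,0,-22.1,0,0,0,-24.3,0,-22.1,0,0,0,-24.3,0,-22.1,0,0,0,-24.3,0,-22.1,0,0,0,-24.3,0,-22.1,0,0,0,-24.3,0,-22.1,0,0,0]'; python3 -m inch '[0,0,0,0,0,0,0,0,0,0,0,0]';python3 - <<'E'
from h import *
print(ctrl.sense()['joints'],ctrl.sense()['eef_pos'])
c=ctrl.get_calibration("wrist")
im=ctrl.capture("wrist");cv2.imwrite("pics/w1.png",im[:,:,::-1])
print(proj(c,[561,-2,129]),proj(c,[558,65,111]))
for t in ("cover_grip","cover"):print([(d['score'],d['uv']) for d in ctrl.search_frame(t,"wrist")])
E
```

```text
time_s: 2.83
eef_pos: [561.0, -1.6, 229.9]
ee_rot: [0.047, -0.047, 0.706, -0.705]
force: [1.1, -1.8, 0.0]
grip_width: 0.997
time_s: 3.0
eef_pos: [560.3, -2.8, 229.3]
ee_rot: [0.048, -0.048, 0.706, -0.705]
force: [0.5, 0.0, 0.0]
grip_width: 1.0
[-2.13985292e-01  3.76781919e-01  1.34780839e+00 -6.71351636e-05
  1.41784872e+00  1.22127198e+00] [560.27349639  -2.75897414 229.28070881]
[327.86979401 188.26643521] [251.76935793 175.56782676]
[(0.79, [333.2, 173.1])]
[(0.42, [71.3, 4.2])]
```

View pics/w1.png

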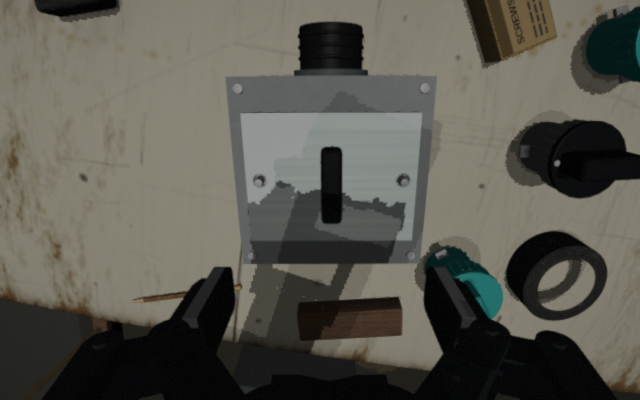

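Run:
```python
from h import *
c=ctrl.get_calibration("wrist")
p1=at_z(c,(259.5,180.5),111);p2=at_z(c,(404,180.5),111);print("pins",p1,p2,(p1+p2)/2,np.linalg.norm(p1-p2),np.arctan2(*(p1-p2)[[1,0]])-np.pi/2)
a=at_z(c,(331.5,148),129);b=at_z(c,(331.5,223),129);m=(a+b)/2;print(a,b,m,np.linalg.norm(a-b),np.arctan2(*(a-b)[[1,0]]))
print(np.arctan2(*Rt().as_matrix()[[1,0],2]))
# cart from wrist
for z,uv in((119,(601,166)),(85,(578,158))):print(z,at_z(c,uv,z))
m[2]=101
print(tocm(m))
```

```text
pins [553.7077914   55.90494687 111.        ] [570.50898331 -70.56895602 111.        ] [562.10838735  -7.33200458 111.        ] 127.58498407758218 0.132069882201874
[593.83824567  -2.68150305 129.        ] [529.38556719 -11.39404202 129.        ] [561.61190643  -7.03777253 129.        ] 65.03888143542073 0.13436284917532504
-1.4389774160655717
119 [ 609.17528514 -239.2947676   119.        ]
85 [ 609.30780619 -242.22327057   85.        ]
[-0.18998749 12.89889391  0.2402074 ]
```

```bash
python3 -m inch '[-0.2,4,0.24,0,0,0,-0.2,7,0.24,0,0,0,-0.2,9,0.24,0,0,0,-0.2,9,0.24,0,0,0]' 0 60;  python3 -m inch '[0,1,0,0,0,0,0,2,0,0,0,0,0,3,0,0,0,0,0,3.2,0,0,0,0,0,3.2,0,0,0,0,0,3.2,0,0,0,0]'
python3 - <<'E'
from h import *
c=ctrl.get_calibration("wrist")
im=ctrl.capture("wrist");cv2.imwrite("pics/w2.png",im[:,:,::-1])
m=[561.8,-7.1,129];print(proj(c,m))
print(tocm([561.8,-7.1,107.5]))
E
```

```text
time_s: 3.48
eef_pos: [559.7, -6.9, 136.2]
ee_rot: [0.044, -0.049, 0.706, -0.705]
force: [-0.6, 1.0, -0.7]
grip_width: 0.502
time_s: 3.98
eef_pos: [562.4, -6.2, 108.3]
ee_rot: [-0.047, 0.047, -0.705, 0.706]
force: [0.5, -0.7, -0.5]
grip_width: 0.504
[329.86417397 263.74881552]
[0.08204051 0.10040872 0.07524235]
```

View pics/w2.png

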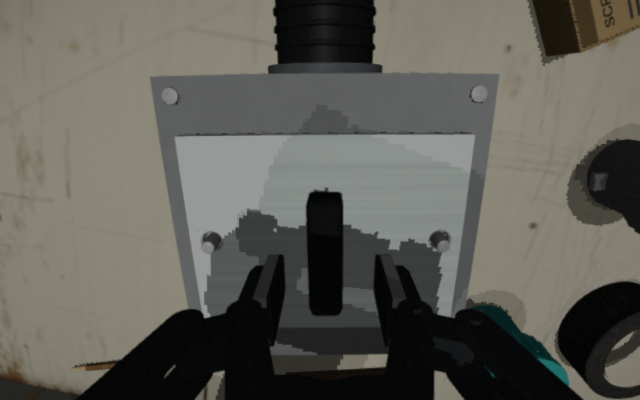

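```bash
python3 - <<'E'
from h import *
c=ctrl.get_calibration("wrist")
p1=at_z(c,(209.5,243),111);p2=at_z(c,(441.5,243),111);print("pins",p1,p2,(p1+p2)/2,np.linalg.norm(p1-p2),np.arctan2(*(p1-p2)[[1,0]])-np.pi/2)
a=at_z(c,(325,192),129);b=at_z(c,(325,315),129);m=(a+b)/2;print(a,b,m,np.linalg.norm(a-b))
r=Rt().as_matrix();t=ctrl.sense()['eef_pos']
for dx in(-11,11):
  for y in(-5,-40):print(dx,y,proj(c,t+r@[dx,y,20]))
E
python3 -m inch '[0,0.1,-0.2,0,0,0,0,0.1,-0.2,0,0,0,0,0.1,-0.2,0,0,0,0,0.1,-0.2,0,0,0,0,0.1,-0.2,0,0,0,0,0.1,-0.2,0,0,0]' 1 60;python3 -m inch '[0,0,0,0,0,0,0,0,0,0,0,0]'
```

```text
pins [555.34111318  58.27068385 111.        ] [572.15811585 -67.19835316 111.        ] [563.74961451  -4.46383465 111.        ] 126.59103770711872 0.13323900250716703
[5.98381199e+02 6.60721347e-02 1.29000000e+02] [530.99829565  -8.67597737 129.        ] [564.68974736  -4.30495262 129.        ] 67.94762029308468
-11 -5 [366.4017884  229.06611187]
-11 -40 [374.85673203 262.43886031]
11 -5 [364.87220677 265.80289657]
11 -40 [372.51194027 305.28363559]
time_s: 4.53
eef_pos: [561.9, -4.2, 107.0]
ee_rot: [-0.047, 0.047, -0.706, 0.706]
force: [0.1, 1.2, -1.0]
grip_width: 0.004
time_s: 4.7
eef_pos: [561.9, -4.2, 106.9]
ee_rot: [-0.047, 0.047, -0.706, 0.706]
force: [-1.2, 0.3, 0.3]
grip_width: 0.001
```

Run:
```python
from h import *
im=ctrl.capture("wrist");cv2.imwrite("pics/w3.png",im[:,:,::-1])
im=ctrl.capture("scene");cv2.imwrite("pics/s3.png",cv2.resize(im[130:290,240:420],None,fx=4,fy=4)[:,:,::-1])
```

```text
(no output)
```

View pics/w3.png

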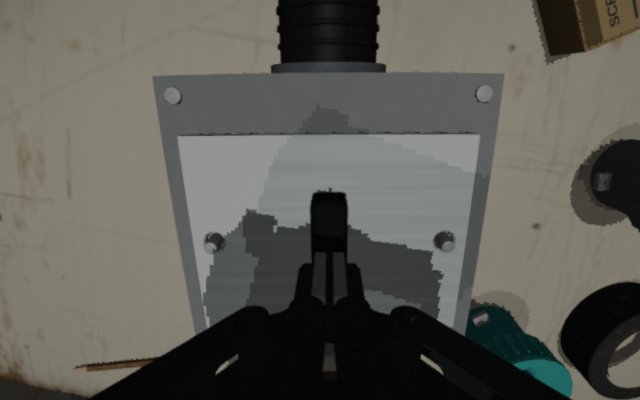

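View pics/s3.png

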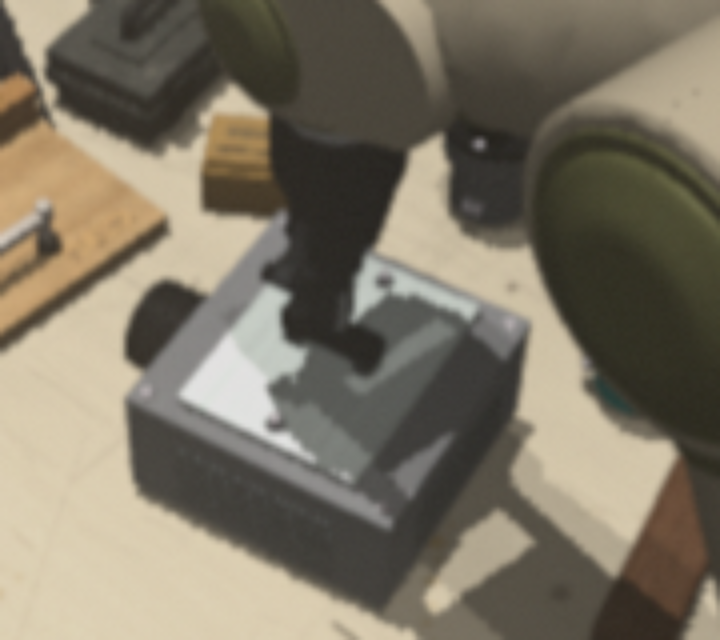

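Run:
```python
from h import *
c=ctrl.get_calibration("wrist");s=ctrl.get_calibration("scene")
st=ctrl.sense();print(st)
r=Rt().as_matrix();t=st['eef_pos']
for dx in(-11,0,11):
  for y in(0,-19,-40):
   p=t+r@[dx,y,0];print(dx,y,p,proj(c,p),(proj(s,p)-[240,130])*4)
im=cv2.imread("pics/w3.png");cv2.imwrite("pics/w3c.png",cv2.resize(im[170:390,200:460],None,fx=3,fy=2.7)+30)
```

```text
{'time_s': 4.8, 'joints': array([-2.15954820e-01,  4.86115568e-01,  1.51643596e+00,  1.12898370e-06,
        1.13907891e+00,  1.22204796e+00]), 'dq': array([-5.43506583e-05,  2.63574374e-04, -2.00087169e-04,  5.25957153e-04,
        7.38753391e-04,  6.75434026e-04]), 'tau': array([ 3.29396653e-04, -4.68844342e+01, -2.37739545e+01,  1.15382245e-04,
        4.70810410e-04, -3.46863283e-05]), 'eef_pos': array([561.89512939,  -4.20025719, 106.89418614]), 'ee_rot': array([ 0.04690222, -0.04692768,  0.70555278, -0.70554464]), 'force': array([ 0.20952713,  0.17199601, -0.0549435 ]), 'wrist_torque': array([-0.02509491,  0.03025472, -0.00150741]), 'grip_width': -0.002392793206034711}
-11 0 [572.79828482  -2.74382264 106.8937994 ] [328.33426221 225.27927664] [316.48936398 335.92780391]
-11 -19 [572.79898186  -2.7439955  125.89379938] [328.24906797 240.83451607] [317.02090653 315.35875198]
-11 -40 [572.79975226  -2.74418656 146.89379937] [328.13074234 262.47761081] [317.6229684  292.03524737]
0 0 [561.89512939  -4.20025719 106.89418614] [328.34348035 243.65213076] [332.27760177 343.34505154]
0 -19 [561.89582643  -4.20043005 125.89418613] [328.2613928  260.79749823] [333.00350979 322.80152896]
0 -40 [561.89659684  -4.2006211  146.89418611] [328.14814126 284.49760998] [333.82577388 299.50473182]
11 0 [550.99197397  -5.65669173 106.89457288] [328.35254057 261.28443464] [348.16399824 350.8082353 ]
11 -19 [550.992671    -5.65686459 125.89457287] [328.2734465  279.85360136] [349.08683836 330.29123945]
11 -40 [550.99344141  -5.65705564 146.89457286] [328.16504125 305.35656346] [350.13225472 307.02228279]
```

View pics/w3c.png

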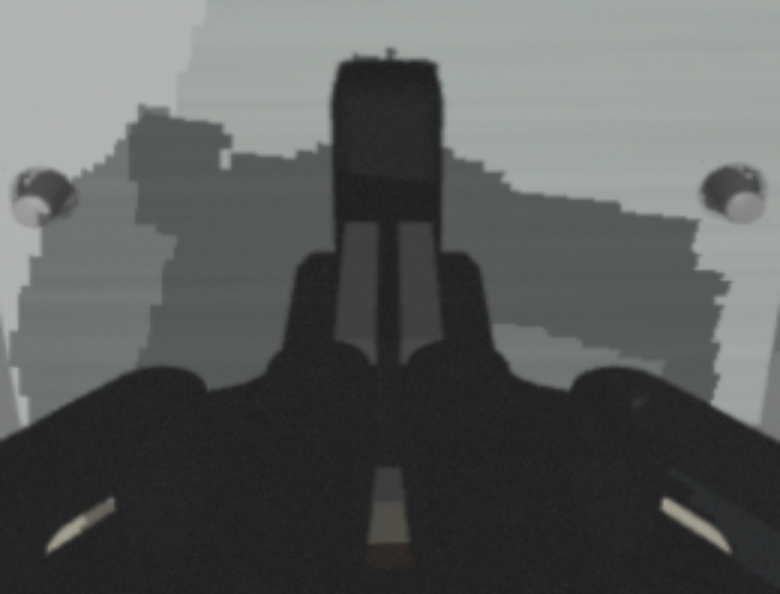

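```bash
python3 -m inch '[0,0.2,0,0,0,0,0,0.3,0,0,0,0,0,0.3,0,0,0,0]'; python3 -m inch '[0,0.2,0,0,0,0,0,0.3,0,0,0,0,0,0.3,0,0,0,0]'
```

```text
time_s: 5.05
eef_pos: [561.9, -4.2, 103.8]
ee_rot: [0.047, -0.047, 0.706, -0.706]
force: [-0.1, -0.6, -0.4]
grip_width: -0.0
time_s: 5.3
eef_pos: [562.1, -4.2, 103.6]
ee_rot: [-0.048, 0.047, -0.705, 0.706]
force: [-9.8, 0.9, 23.1]
grip_width: -0.002
```

```bash
python3 -m inch '[0,-1.5,0,0,0,0,0,-1.5,0,0,0,0,0,-1.5,0,0,0,0,0,-1.5,0,0,0,0,0,-1.5,0,0,0,0]' 0; python3 -m inch '[0,0.6,0,0,0,0,0,1.2,0,0,0,0,0,1.2,0,0,0,0]';python3 -m inch '[0,0.3,0,0,0,0,0,0.3,0,0,0,0]';python3 -m inch '[0,0.3,0,0,0,0,0,0.3,0,0,0,0]'
python3 - <<'E'
from h import *
im=ctrl.capture("wrist");cv2.imwrite("pics/w4.png",im[:,:,::-1])
E
```

```text
time_s: 5.72
eef_pos: [561.5, -4.1, 115.0]
ee_rot: [0.046, -0.047, 0.706, -0.705]
force: [0.2, 0.5, 0.3]
grip_width: 0.498
time_s: 5.97
eef_pos: [561.0, -4.0, 102.0]
ee_rot: [0.046, -0.048, 0.706, -0.705]
force: [-0.2, 0.3, 0.1]
grip_width: 0.5
time_s: 6.13
eef_pos: [561.6, -4.2, 100.2]
ee_rot: [0.047, -0.047, 0.706, -0.705]
force: [-0.9, -0.8, -0.1]
grip_width: 0.502
time_s: 6.3
eef_pos: [561.7, -4.2, 97.5]
ee_rot: [0.047, -0.047, 0.706, -0.705]
force: [-0.3, 0.7, -0.8]
grip_width: 0.498
```

View pics/w4.png

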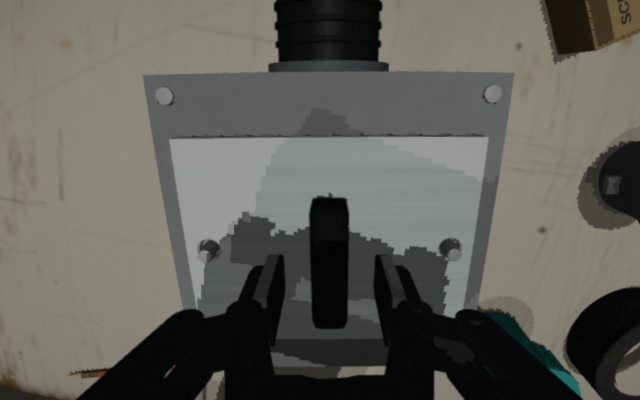

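```bash
for i in 1 2 ; do python3 -m inch '[0,0.3,0,0,0,0,0,0.3,0,0,0,0]';done; python3 -m inch '[0,0.3,0,0,0,0,0,0.3,0,0,0,0]'
```

```text
time_s: 6.52
eef_pos: [561.7, -4.2, 94.5]
ee_rot: [0.047, -0.047, 0.706, -0.705]
force: [-0.7, -0.4, -0.0]
grip_width: 0.499
time_s: 6.68
eef_pos: [561.7, -4.2, 91.4]
ee_rot: [0.047, -0.047, 0.706, -0.705]
force: [0.7, -0.1, 0.5]
grip_width: 0.499
time_s: 6.85
eef_pos: [561.7, -4.2, 88.4]
ee_rot: [0.047, -0.047, 0.706, -0.705]
force: [-0.8, -0.2, -0.1]
grip_width: 0.502
```

```bash
python3 -m inch '[0,0.3,0,0,0,0,0,0.3,0,0,0,0]'; python3 -m inch '[0,0,0,0,0,0,0,0,0,0,0,0,0,0,0,0,0,0,0,0,0,0,0,0,0,0,0,0,0,0,0,0,0,0,0,0]' 1 60
python3 - <<'E'
from h import *
im=ctrl.capture("wrist");cv2.imwrite("pics/w5.png",im[:,:,::-1])
E
```

```text
time_s: 7.02
eef_pos: [561.7, -4.1, 85.4]
ee_rot: [0.047, -0.047, 0.706, -0.705]
force: [-0.3, -0.2, -0.7]
grip_width: 0.5
time_s: 7.52
eef_pos: [562.0, -4.2, 86.2]
ee_rot: [-0.047, 0.047, -0.706, 0.706]
force: [-1.0, 0.6, 3.1]
grip_width: 0.194
```

View pics/w5.png

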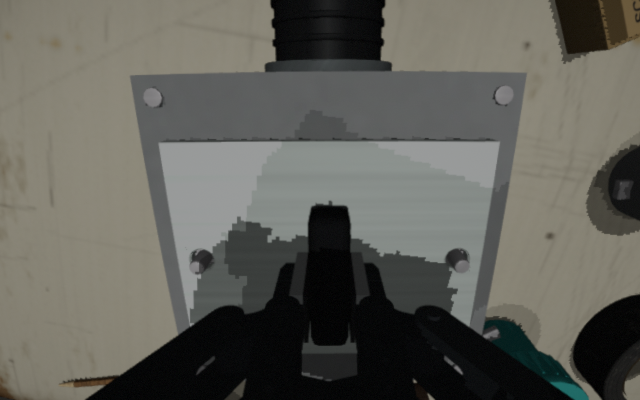

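```bash
python3 -m inch '[0,-1,0,0,0,0,0,-2.5,0,0,0,0,0,-4.5,0,0,0,0,0,-7,0,0,0,0,0,-7,0,0,0,0,0,-7,0,0,0,0]' 1 80
python3 - <<'E'
from h import *
im=ctrl.capture("scene");cv2.imwrite("pics/s6.png",im[:,:,::-1])
s=ctrl.sense();print(s['joints'],s['force']);print(tocm([475,312,s['eef_pos'][2]]))
c=ctrl.get_calibration("top");print("batt",at_z(c,(219,173),50))
E
```

```text
time_s: 8.07
eef_pos: [562.1, -4.3, 156.4]
ee_rot: [-0.047, 0.046, -0.705, 0.706]
force: [-1.0, -0.5, -4.1]
grip_width: 0.188
[-2.15958779e-01  4.35535475e-01  1.45904958e+00 -3.63733588e-05
  1.24825316e+00  1.22205703e+00] [-0.27332259  0.63542766 -3.10857259]
[ 4.38032625e+00  1.79496237e-02 -3.24766767e+01]
batt [712.5960704  284.19632175  50.        ]
```

View pics/s6.png

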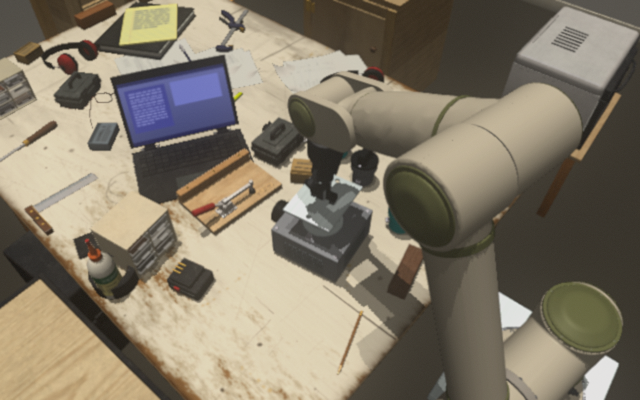

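```bash
python3 -m inch '[0.5,0,-3.5,0,0,0,1,0,-7,0,0,0,1.5,0,-10.5,0,0,0,2,0,-14,0,0,0,2.5,0,-17.5,0,0,0,3,0,-21,0,0,0,3.5,0,-24.5,0,0,0,4,0,-28,0,0,0]';python3 -m inch '[0.4,0,-3,0,0,0,0.4,0,-4.4,0,0,0,0.4,0,-4.4,0,0,0,0.4,2,-4.4,0,0,0,0.4,5,-4.4,0,0,0,0.4,8,-4.4,0,0,0,0.4,11,-4.4,0,0,0,0.4,12,-4.4,0,0,0]';python3 -m inch '[0,0,0,0,0,0,0,0,0,0,0,0]'
python3 - <<'E'
from h import *
im=ctrl.capture("scene");cv2.imwrite("pics/s7.png",cv2.resize(im[150:400,100:400],None,fx=2.4,fy=2.4)[:,:,::-1])
im=ctrl.capture("wrist");cv2.imwrite("pics/w7.png",im[:,:,::-1])
E
```

```text
time_s: 8.78
eef_pos: [483.6, 269.3, 154.1]
ee_rot: [-0.046, 0.048, -0.705, 0.706]
force: [0.5, -0.8, -2.9]
grip_width: 0.187
time_s: 9.45
eef_pos: [473.1, 308.8, 30.9]
ee_rot: [-0.044, 0.049, -0.705, 0.707]
force: [-1.0, -0.7, -4.0]
grip_width: 0.187
time_s: 9.62
eef_pos: [476.0, 310.7, 36.4]
ee_rot: [-0.047, 0.047, -0.706, 0.706]
force: [0.4, 0.6, -2.1]
grip_width: 0.191
```

View pics/s7.png

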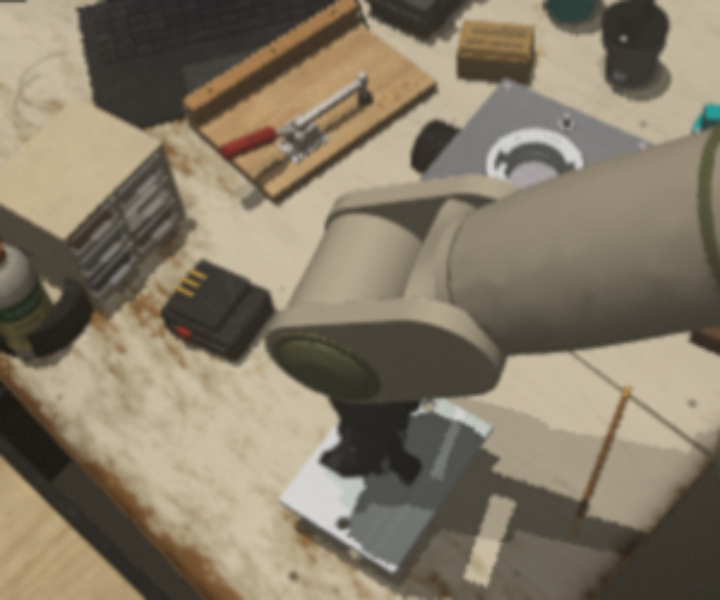

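View pics/w7.png

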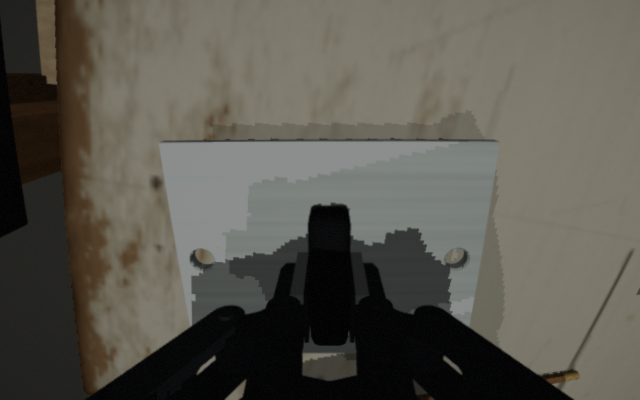

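```bash
python3 -m inch '[0,1.5,0,0,0,0,0,3,0,0,0,0,0,4,0,0,0,0,0,4,0,0,0,0,0,4,0,0,0,0]';python3 -m inch '[0,0.3,0,0,0,0,0,0.5,0,0,0,0,0,0.5,0,0,0,0,0,0.5,0,0,0,0]';python3 -m inch '[0,0.2,0,0,0,0,0,0.2,0,0,0,0,0,0.2,0,0,0,0]'
```

```text
time_s: 10.13
eef_pos: [475.7, 311.3, -3.4]
ee_rot: [0.047, -0.047, 0.706, -0.705]
force: [0.5, -0.2, -2.6]
grip_width: 0.188
time_s: 10.47
eef_pos: [475.5, 311.2, -8.8]
ee_rot: [0.047, -0.047, 0.706, -0.706]
force: [-0.1, -0.1, -2.7]
grip_width: 0.188
time_s: 10.72
eef_pos: [475.8, 311.3, -10.7]
ee_rot: [0.047, -0.047, 0.706, -0.705]
force: [0.3, 0.9, 0.4]
grip_width: 0.19
```

```bash
python3 -m inch '[0,0,0,0,0,0,0,0,0,0,0,0,0,0,0,0,0,0,0,0,0,0,0,0,0,0,0,0,0,0,0,0,0,0,0,0]' 0;python3 -m inch '[0,-1,0,0,0,0,0,-2,0,0,0,0,0,-4,0,0,0,0,0,-8,0,0,0,0,0,-12,0,0,0,0,0,-16,0,0,0,0,0,-18,0,0,0,0]'
python3 - <<'E'
from h import *
im=ctrl.capture("wrist");cv2.imwrite("pics/w8.png",im[:,:,::-1])
s=ctrl.sense();print(s['joints']);print(tocm([520,100,200]))
E
```

```text
time_s: 11.22
eef_pos: [475.4, 311.1, -11.1]
ee_rot: [0.047, -0.047, 0.706, -0.706]
force: [0.0, 0.8, -0.2]
grip_width: 0.497
time_s: 11.8
eef_pos: [476.6, 311.7, 175.4]
ee_rot: [0.05, -0.044, 0.706, -0.705]
force: [0.2, 0.4, -0.4]
grip_width: 0.501
[3.73564244e-01 4.27639901e-01 1.40989817e+00 6.72288843e-06
 1.29196787e+00 1.81131693e+00]
[-1.41414575 -2.28598203 21.58089343]
```

View pics/w8.png

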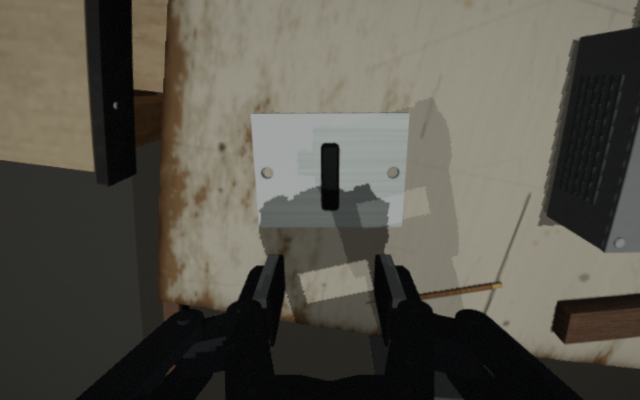

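```bash
python3 - <<'E'
from h import *
print(tocm([562,-6,235]))
E
python3 -m inch '[-4.4,-4,32.5,0,0,0,-4.4,-6,32.5,0,0,0,-4.4,-6,32.5,0,0,0,-4.4,-6,32.5,0,0,0,-4.4,-6,32.5,0,0,0,-4.4,-6,32.5,0,0,0,-4.4,-6,32.5,0,0,0,-4.4,-6,32.5,0,0,0]' -1;python3 -m inch '[0,0,0,0,0,0,0,0,0,0,0,0]';python3 - <<'E'
from h import *
c=ctrl.get_calibration("wrist")
im=ctrl.capture("wrist");cv2.imwrite("pics/w9.png",im[:,:,::-1])
cv2.imwrite("pics/w9c.png",cv2.resize(im[60:280,220:440],None,fx=2.7,fy=2.7,interpolation=cv2.INTER_CUBIC)[:,:,::-1])
print(ctrl.sense()['eef_pos'],proj(c,[562,-6,97]))
im=ctrl.capture("top");cv2.imwrite("pics/t9.png",im[:,:,::-1])
E
```

```text
[-4.2120203  -5.78529228 32.63425156]
time_s: 12.52
eef_pos: [562.0, -7.0, 230.3]
ee_rot: [-0.047, 0.046, -0.705, 0.706]
force: [0.9, 1.7, -0.4]
grip_width: 0.995
time_s: 12.68
eef_pos: [562.2, -6.9, 229.6]
ee_rot: [-0.046, 0.045, -0.706, 0.706]
force: [0.3, 0.3, 0.3]
grip_width: 0.997
[561.82597831  -5.38222709 229.30787106] [327.67659929 179.09010854]
```

View pics/w9.png

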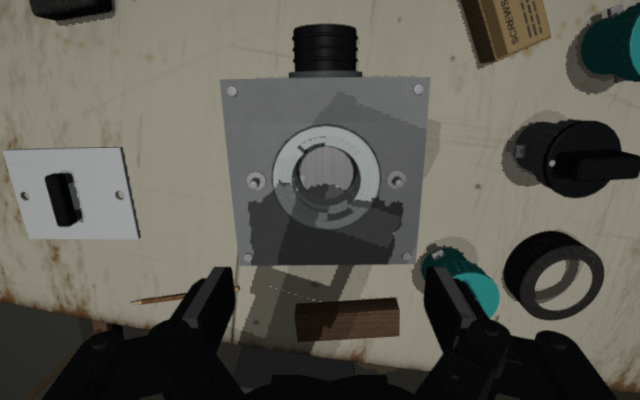

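View pics/w9c.png

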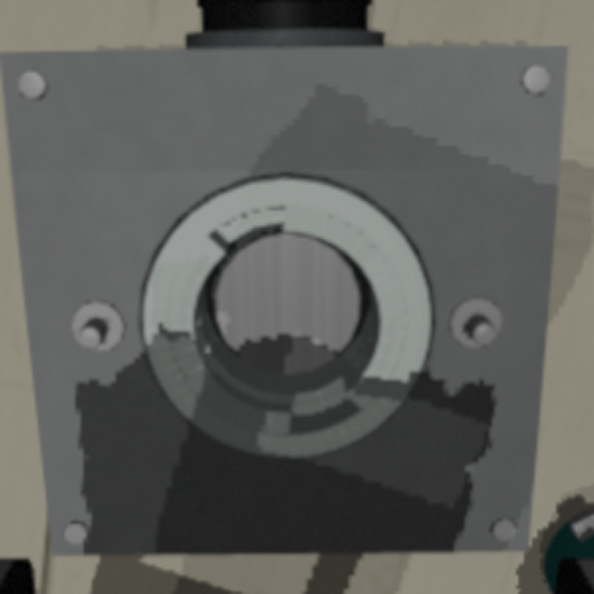

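Run:
```python
import cv2,numpy as np
a=cv2.imread("pics/w9.png")[118:236,265:390].astype(float)
b=255*(np.clip(a/230,0,1)**0.55)
cv2.imwrite("pics/w9d.png",cv2.resize(b.astype(np.uint8),None,fx=5,fy=5,interpolation=cv2.INTER_CUBIC))
```

View pics/w9d.png

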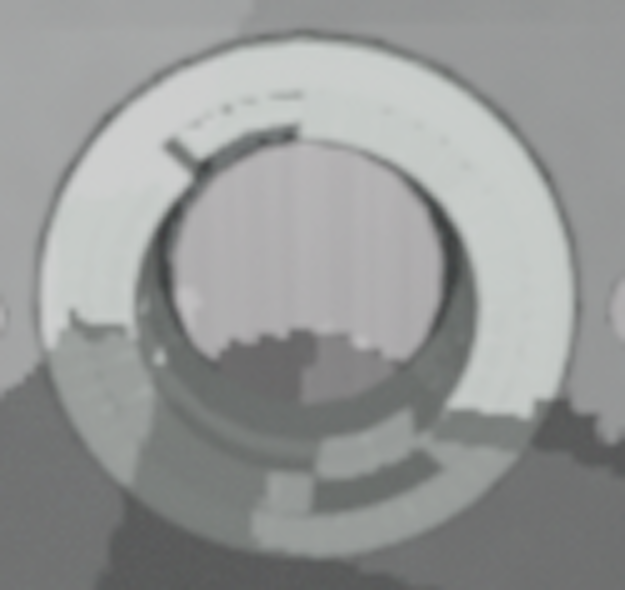

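Run:
```python
from h import *
c=ctrl.get_calibration("wrist")
im=cv2.imread("pics/w9.png")
# pins at 111
p1=at_z(c,(254.5,183.5),111);p2=at_z(c,(398.5,182.5),111);print((p1+p2)/2,np.linalg.norm(p1-p2),np.arctan2(*(p1-p2)[[1,0]])-np.pi/2)
# outer circle of collar: extents in the w9d
f=lambda u,v:(265+u/5,118+v/5)
L=at_z(c,f(40,295),97);Rr=at_z(c,f(577,300),97);T=at_z(c,f(305,33),97);B=at_z(c,f(315,556),97)
print(L,Rr,T,B,(L+Rr)/2,(T+B)/2,np.linalg.norm(L-Rr),np.linalg.norm(T-B))
yaw=.133;S=6;N=600
C=np.array([(L+Rr)[0]/2*.5+(T+B)[0]/4,(L+Rr)[1]/4+(T+B)[1]/4,97]);print(C)
mx=np.zeros((N,N),np.float32);my=mx.copy()
for i in range(N):
  for j in range(N):
    dx=(N/2-i)/S;dy=(N/2-j)/S
    p=C+[dx*np.cos(yaw)-dy*np.sin(yaw),dx*np.sin(yaw)+dy*np.cos(yaw),0]
    mx[i,j],my[i,j]=proj(c,p)
r=cv2.remap(im,mx,my,cv2.INTER_CUBIC).astype(float);r=(255*(np.clip(r/230,0,1)**.55)).astype(np.uint8)
cv2.circle(r,(300,300),int(32*S),(0,0,255),1);cv2.circle(r,(300,300),int(39*S),(0,255,0),1)
cv2.imwrite("pics/rect.png",r)
```

```text
[561.70624364  -2.47290275 111.        ] 127.08211370772838 0.1406023945676509
[556.78588527  46.54556829  97.        ] [568.97510619 -51.47377896  97.        ] [610.247638     4.41045803  97.        ] [511.64197626 -10.47484105  97.        ] [562.88049573  -2.46410534  97.        ] [560.94480713  -3.03219151  97.        ] 98.77433645473397 99.72285924332198
[561.91265143  -2.74814842  97.        ]
```

View pics/rect.png

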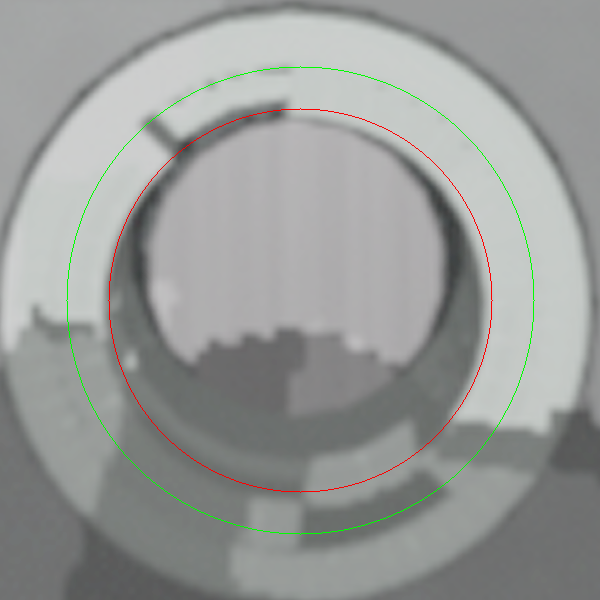

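```bash
python3 -m inch '[0,0,0,0,0,0,0,0,0,0,0,0,0,0,0,0,0,0]';python3 - <<'E'
from h import *
for k in range(2):
    s=ctrl.sense();c=ctrl.get_calibration("wrist")
    im=ctrl.capture("wrist")[:,:,::-1]
    t0=s['eef_pos'];print(t0,s['dq'].round(3))
cv2.imwrite("pics/w10.png",im);np.save("w10cal.npy",c,allow_pickle=True)
a=im[150:215,225:425].astype(float);a=(255*(np.clip(a/230,0,1)**.6)).astype(np.uint8)
a=cv2.resize(a,None,fx=4,fy=4,interpolation=cv2.INTER_CUBIC)
cv2.imwrite("pics/w10c.png",a)
r=Rt(s).as_matrix();w=c['world_to_cam'];T=np.eye(4);T[:3,:3]=r;T[:3,3]=t0;print((w@T).round(3))
E
```

```text
time_s: 13.03
eef_pos: [561.8, -4.1, 228.9]
ee_rot: [0.047, -0.047, 0.706, -0.705]
force: [0.4, 0.1, -0.8]
grip_width: 1.001
[561.78813719  -4.06287413 228.9235907 ] [-0.007  0.002 -0.002 -0.001 -0.001 -0.001]
[561.85332569  -4.25420346 228.91018843] [-0.005 -0.    -0.002  0.001  0.001 -0.001]
[[ -0.      0.      1.     -0.348]
 [  0.945  -0.328   0.     24.018]
 [  0.328   0.945  -0.    185.724]
 [  0.      0.      0.      1.   ]]
```

View pics/w10c.png

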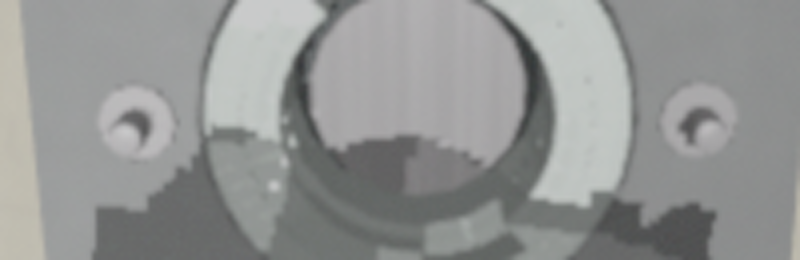

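Run:
```python
import cv2,numpy as np
im=cv2.imread("pics/t9.png")[180:275,275:375].astype(float);a=(255*(np.clip(im/230,0,1)**.6)).astype(np.uint8)
cv2.imwrite("pics/t9c.png",cv2.resize(a,None,fx=6,fy=6,interpolation=cv2.INTER_CUBIC))
```

```text
(no output)
```

View pics/t9c.png

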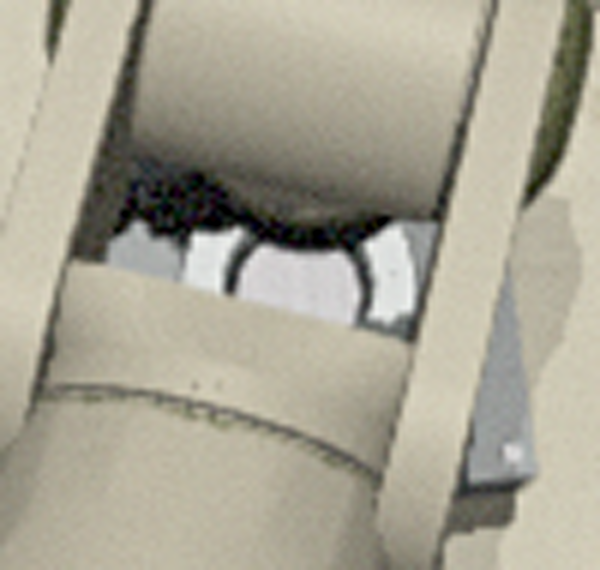

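Run:
```python
from h import *
c=np.load("w10cal.npy",allow_pickle=True).item()
im=cv2.imread("pics/w10.png")
p1=at_z(c,(256,182.8),111);p2=at_z(c,(402.6,182.5),111);print("pins",(p1+p2)/2,np.linalg.norm(p1-p2),np.arctan2(*(p1-p2)[[1,0]])-np.pi/2)
# collar edge: use crop L/R at mid-rows
L=at_z(c,(225+203/4,150+110/4),97);Q=at_z(c,(225+632/4,150+110/4),97);print((L+Q)/2,np.linalg.norm(L-Q))
# cartridge crop
a=im[90:230,490:640].astype(float);a=(255*(np.clip(a/230,0,1)**.6)).astype(np.uint8)
cv2.imwrite("pics/w10k.png",cv2.resize(a,None,fx=5,fy=4,interpolation=cv2.INTER_CUBIC))
```

```text
pins [562.60361623  -4.7091881  111.        ] 129.22952586230022 0.13648680135780733
[563.44408917  -4.68292251  97.        ] 98.55495583616378
```

View pics/w10k.png

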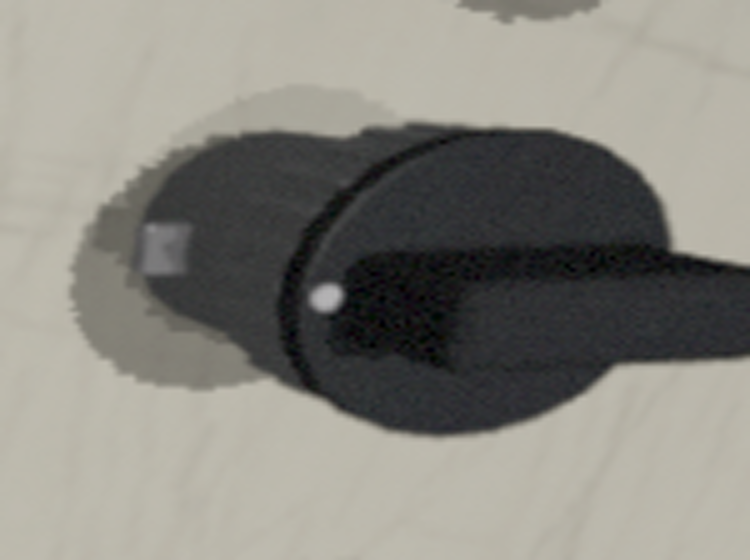

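```bash
python3 - <<'E'
from h import *
print(tocm([606,-246,235]),ctrl.sense()['joints'])
E
python3 -m inch '[-0.5,0,4,0,-0.12,0,-1,0,8,0,-0.24,0,-1,0,12,0,-0.36,0,-1,0,16,0,-0.48,0,-1,0,20,0,-0.6,0,-1,0,23.5,0,-0.72,0,-1,0,23.5,0,-0.84,0,-1,0,23.5,0,-0.96,0]'; python3 -m inch '[0,0,0,0,-0.12,0,0,0,0,0,-0.24,0,0,0,0,0,-0.36,0,0,0,0,0,-0.48,0,0,0,0,0,-0.6,0,0,0,0,0,-0.6,0,0,0,0,0,-0.6,0,0,0,0,0,-0.6,0]';python3 -m inch '[0,0,0,0,0,0,0,0,0,0,0,0,0,0,0,0,0,0]';python3 - <<'E'
from h import *
s=ctrl.sense();c=ctrl.get_calibration("wrist")
im=ctrl.capture("wrist")[:,:,::-1]
print(s['eef_pos'],s['joints'],np.arctan2(*Rt(s).as_matrix()[[1,0],2]))
cv2.imwrite("pics/w11.png",im);np.save("w11cal.npy",c,allow_pickle=True)
E
```

```text
[-1.14953033 -0.61215465 24.53072439] [-2.16356364e-01  3.80192980e-01  1.34397907e+00  2.85125388e-05
  1.41746666e+00  1.22066399e+00]
time_s: 13.8
eef_pos: [602.7, -238.5, 227.9]
ee_rot: [0.368, -0.369, 0.604, -0.603]
force: [0.2, 0.5, -0.6]
grip_width: 1.001
time_s: 14.47
eef_pos: [603.1, -236.5, 228.8]
ee_rot: [-0.529, 0.529, -0.469, 0.469]
force: [0.1, 0.0, 0.7]
grip_width: 1.001
time_s: 14.72
eef_pos: [603.0, -236.6, 228.9]
ee_rot: [0.529, -0.529, 0.469, -0.469]
force: [-0.9, -1.3, -0.7]
grip_width: 1.002
[ 603.03946651 -236.6409813   228.88111288] [-5.54456996e-01  5.84194864e-01  1.03410140e+00  1.07788562e-06
  1.52323348e+00 -6.75487741e-01] 0.1210306949458664
```

View pics/w11.png

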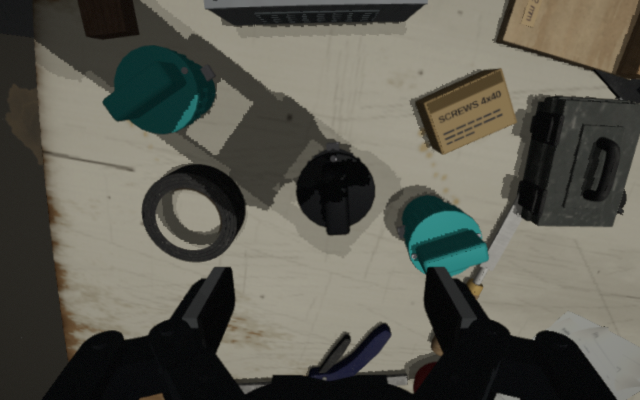

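Run:
```python
from h import *
im=cv2.imread("pics/w11.png");a=im[135:255,280:400].astype(float);a=(255*(np.clip(a/200,0,1)**.5)).astype(np.uint8)
cv2.imwrite("pics/w11c.png",cv2.resize(a,None,fx=5,fy=5,interpolation=cv2.INTER_CUBIC))
```

```text
(no output)
```

View pics/w11c.png

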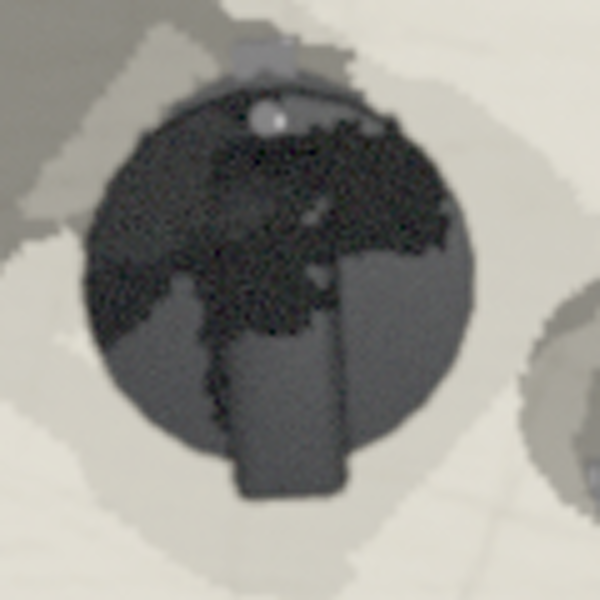

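Run:
```python
from h import *
c=np.load("w11cal.npy",allow_pickle=True).item()
f=lambda u,v:(280+u/5,135+v/5)
C=at_z(c,f(279,275),85);D=at_z(c,f(268,118),85);E=at_z(c,f(293,492),119);l=at_z(c,f(265,52),28)
print("cap",C,np.linalg.norm(at_z(c,f(84,275),85)-at_z(c,f(474,275),85)),np.linalg.norm(at_z(c,f(279,85),85)-at_z(c,f(279,465),85)))
print("dot",D,"barend",E,"lug",l)
an=lambda v:np.arctan2(v[1],v[0])
print(an(D-C),an(C-E),an(l-C),an(at_z(c,f(333,250),119)-at_z(c,f(350,480),119)), an(l-E))
print([np.linalg.norm(v) for v in(D-C,E[:2]-C[:2],l[:2]-C[:2])])
```

```text
cap [ 610.07405892 -249.28296477   85.        ] 75.38735559746159 77.0417787173245
dot [ 604.10572679 -218.97246129   85.        ] barend [ 615.8402823  -279.09262922  119.        ] lug [ 603.80039234 -216.47613724   28.        ]
1.7652155096758686 1.761871198209181 1.7597456476167856 1.7799350969934458 1.76075776947748
[np.float64(30.892517050169324), np.float64(30.362236851553128), np.float64(33.401299753345725)]
```

```bash
python3 - <<'E'
from h import *
print(tocm([610,-249.3,66]))
E
python3 -m inch '[1.2,4,0.8,0,-0.07,0,1.2,8,0.8,0,-0.07,0,1.2,10,0.8,0,-0.07,0,1.2,10,0.8,0,-0.07,0,1.2,10,0.8,0,-0.07,0]' 0;python3 - <<'E'
from h import *
s=ctrl.sense();print(s['eef_pos'],np.arctan2(*Rt(s).as_matrix()[[1,0],2]))
print(tocm([610,-249.3,66]))
im=ctrl.capture("wrist")[:,:,::-1]
cv2.imwrite("pics/w12.png",im)
E
```

```text
[ 1.3372763  16.28690608  0.54219116]
time_s: 15.18
eef_pos: [612.4, -247.6, 129.0]
ee_rot: [-0.546, 0.546, -0.45, 0.45]
force: [-0.8, -1.2, 1.0]
grip_width: 0.5
[ 612.38821667 -247.59360084  129.03134609] 0.19162722771579282
[ 0.12546848  6.30321528 -0.26342829]
```

View pics/w12.png

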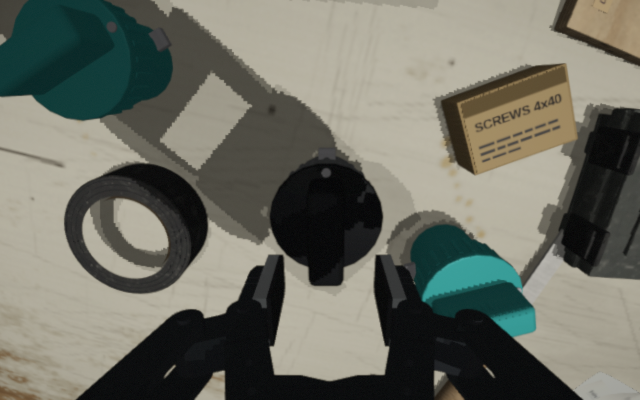

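```bash
python3 - <<'E'
from h import *
c=ctrl.get_calibration("wrist");p=at_z(c,(462,262),85);print(p,p-[610,-249.3,85])
E
python3 -m inch '[0.1,2,-0.25,0,0,0,0.1,4,-0.25,0,0,0,0.1,5.3,-0.25,0,0,0,0.1,6.2,-0.25,0,0,0,0.1,6.2,-0.25,0,0,0,0.1,6.2,-0.25,0,0,0]';python3 -m inch '[0,0,0,0,0,0,0,0,0,0,0,0]'
```

```text
[ 713.59149708 -266.29819718   85.        ] [103.59149708 -16.99819718   0.        ]
time_s: 15.73
eef_pos: [610.8, -249.4, 68.5]
ee_rot: [0.546, -0.546, 0.449, -0.451]
force: [0.1, -0.6, 0.4]
grip_width: 0.5
time_s: 15.9
eef_pos: [610.8, -249.4, 68.4]
ee_rot: [0.546, -0.546, 0.449, -0.451]
force: [-0.7, 0.2, -0.6]
grip_width: 0.5
```

```bash
python3 -m inch '[-0.05,0,-0.05,0,0,0,-0.05,0,-0.05,0,0,0,-0.05,0,-0.05,0,0,0,-0.05,0,-0.05,0,0,0,-0.05,0,-0.05,0,0,0,-0.05,0,-0.05,0,0,0]' 1 110;python3 - <<'E'
from h import *
im=ctrl.capture("wrist")[:,:,::-1]
a=(255*(np.clip(im/200,0,1)**.5)).astype(np.uint8)
cv2.imwrite("pics/w13.png",a)
s=ctrl.sense();print(s['eef_pos'],s['force'])
E
```

```text
time_s: 16.4
eef_pos: [610.0, -248.8, 67.9]
ee_rot: [0.546, -0.546, 0.449, -0.45]
force: [1.2, 0.4, 5.5]
grip_width: 0.237
[ 610.02475679 -248.80853887   67.80897485] [0.75503904 0.98706104 5.70779583]
```

View pics/w13.png

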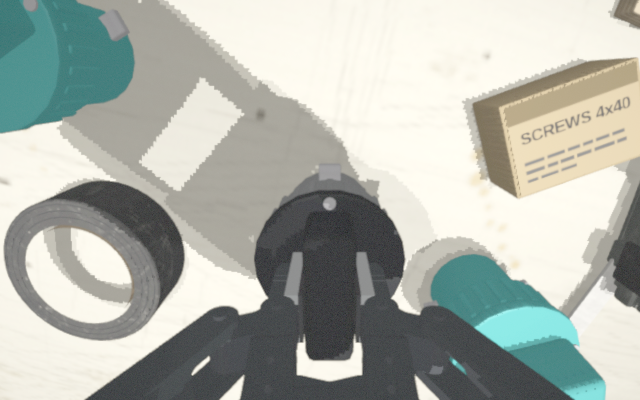

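```bash
python3 -m inch '[0,-1,0,0,0,0,0,-3,0,0,0,0,0,-6,0,0,0,0,0,-9,0,0,0,0,0,-12,0,0,0,0,0,-14.5,0,0,0,0,0,-15,0,0,0,0,0,-15,0,0,0,0]';python3 - <<'E'
from h import *
s=ctrl.sense();print(s['eef_pos'],s['force'],tocm([562.8,-4.5,215]))
E
```

```text
time_s: 17.12
eef_pos: [609.8, -248.9, 218.1]
ee_rot: [0.546, -0.546, 0.449, -0.451]
force: [-0.3, -0.1, -3.1]
grip_width: 0.233
[ 609.83943672 -248.85844443  218.05183215] [-0.33932825 -0.0579024  -3.1453357 ] [-24.88491782   0.26396019   0.04366277]
```

```bash
python3 -m inch '[-3,0,0,0,-0.11,0,-6,0,0,0,-0.22,0,-9.5,0,0,0,-0.33,0,-13,0,0,0,-0.44,0,-16.5,0,0,0,-0.55,0,-20,0,0,0,-0.66,0,-23,0,0,0,-0.77,0,-24.9,0,0,0,-0.88,0]'; python3 -m inch '[0,0,0,0,-0.12,0,0,0,0,0,-0.24,0,0,0,0,0,-0.36,0,0,0,0,0,-0.48,0,0,0,0,0,-0.6,0,0,0,0,0,-0.72,0,0,0,0,0,-0.84,0,0,0,0,0,-0.96,0]'; python3 -m inch '[0,0,0,0,-0.02,0,0,0,0,0,-0.02,0,0,0,0,0,-0.02,0,0,0,0,0,-0.02,0]';python3 - <<'E'
from h import *
s=ctrl.sense();print(s['eef_pos'],s['force'],s['joints'],np.arctan2(*Rt(s).as_matrix()[[1,0],2]),tocm([562.8,-4.5,185]))
im=ctrl.capture("scene")[:,:,::-1]
cv2.imwrite("pics/s14.png",cv2.resize(im[60:300,200:480],None,fx=2.8,fy=2.5))
im=ctrl.capture("wrist")[:,:,::-1]
cv2.imwrite("pics/w14.png",(255*(np.clip(im/200,0,1)**.6)).astype(np.uint8))
E
```

```text
time_s: 17.78
eef_pos: [560.3, -1.2, 214.5]
ee_rot: [0.686, -0.686, 0.174, -0.17]
force: [-0.0, -0.5, -1.8]
grip_width: 0.237
time_s: 18.45
eef_pos: [561.0, -4.0, 214.3]
ee_rot: [0.689, -0.687, -0.162, 0.165]
force: [-0.1, -0.4, -2.1]
grip_width: 0.241
time_s: 18.78
eef_pos: [561.8, -4.2, 216.2]
ee_rot: [0.687, -0.687, -0.167, 0.168]
force: [0.1, -0.6, -2.6]
grip_width: 0.236
[561.81109372  -4.18508418 216.22706925] [ 0.08421985 -0.6478004  -2.60738703] [-2.15948589e-01  3.88312908e-01  1.36525067e+00 -2.29060577e-05
  1.38913967e+00 -2.26551397e+00] 2.0495692307129385 [ 0.07597284  3.12259044 -0.07567476]
```

View pics/s14.png

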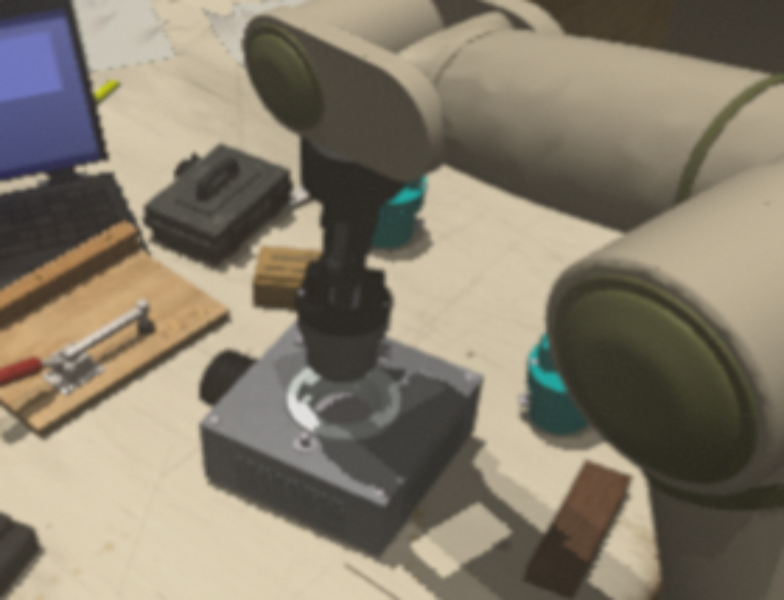

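View pics/w14.png

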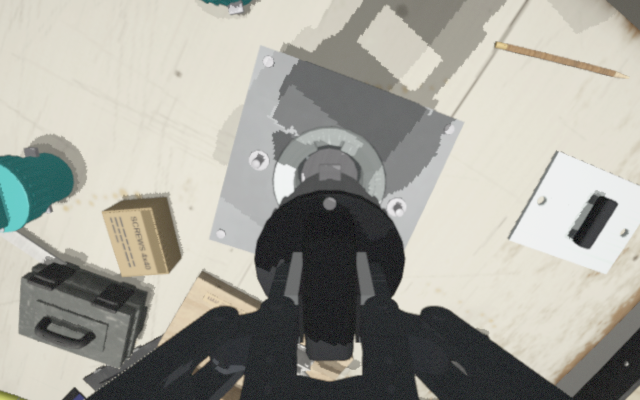

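```bash
python3 -m inch '[0.1,2,-0.05,0,0,0,0.1,4,-0.05,0,0,0,0.1,4.5,-0.05,0,0,0,0.1,4.5,-0.05,0,0,0,0.1,4.5,-0.05,0,0,0,0.1,4.5,-0.05,0,0,0]';python3 - <<'E'
from h import *
s=ctrl.sense();c=ctrl.get_calibration("wrist");print(s['eef_pos'],s['force'])
im=ctrl.capture("wrist")[:,:,::-1]
f=(255*(np.clip(im/200,0,1)**.6)).astype(np.uint8)
for p in ([562.8,-4.5,97],):
  for a in np.linspace(0,2*np.pi,60):
    u=proj(c,np.array(p)+[49.5*np.cos(a),49.5*np.sin(a),0]);cv2.circle(f,tuple(int(round(x)) for x in u),0,(0,0,255),-1)
# notch dir
for sg in(1,-1):
  for w in(-12.5,12.5):
    a=.485;p=np.array([562.8,-4.5,97])+sg*(39*np.array([np.cos(a),np.sin(a),0]))+w*np.array([-np.sin(a),np.cos(a),0]);cv2.circle(f,tuple(int(round(x)) for x in proj(c,p)),2,(0,255,0),-1)
cv2.imwrite("pics/w15.png",cv2.resize(f[80:300,200:460],None,fx=3,fy=2.7))
im=ctrl.capture("scene")[:,:,::-1]
cv2.imwrite("pics/s15.png",cv2.resize(im[150:270,260:400],None,fx=5,fy=5))
E
```

```text
time_s: 19.38
eef_pos: [563.8, -4.3, 173.2]
ee_rot: [-0.686, 0.687, 0.169, -0.168]
force: [1.3, -0.7, -1.6]
grip_width: 0.234
[563.75262618  -4.32455703 173.16959599] [ 1.26965932 -0.68778258 -1.55264504]
```

View pics/w15.png

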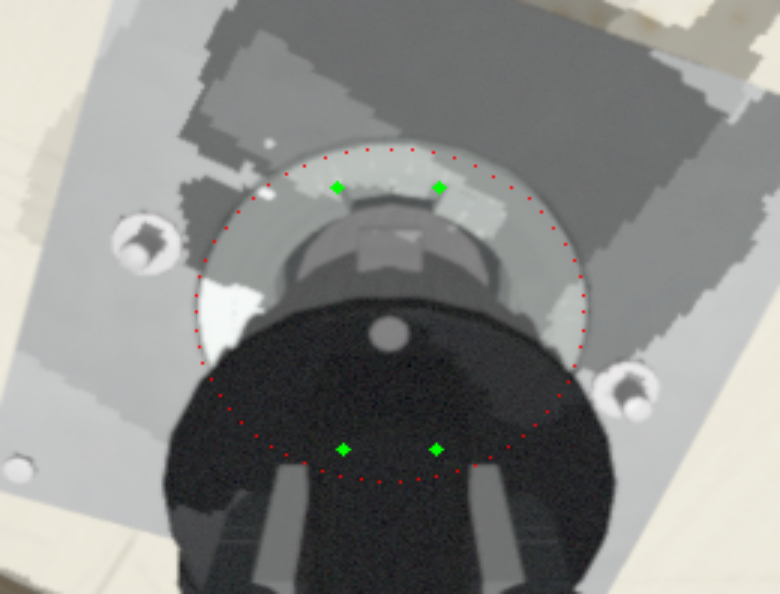

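View pics/s15.png

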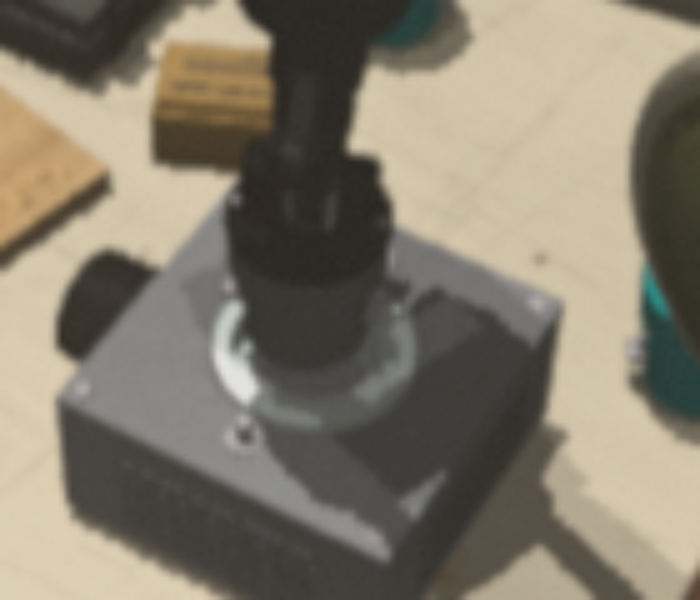

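```bash
python3 -m inch '[0.05,0.4,0,0,0,0,0.05,0.8,0,0,0,0,0.05,0.8,0,0,0,0]';python3 -m inch '[0,0.3,0,0,0,0,0,0.6,0,0,0,0,0,0.6,0,0,0,0]';python3 -m inch '[0,0.3,0,0,0,0,0,0.6,0,0,0,0,0,0.6,0,0,0,0]'
```

```text
time_s: 19.73
eef_pos: [563.2, -3.9, 163.0]
ee_rot: [0.687, -0.687, -0.168, 0.169]
force: [-0.9, -0.7, -3.7]
grip_width: 0.233
time_s: 19.98
eef_pos: [563.5, -4.1, 158.8]
ee_rot: [-0.687, 0.687, 0.169, -0.169]
force: [-3.8, -1.5, 7.2]
grip_width: 0.237
time_s: 20.23
eef_pos: [563.9, -4.2, 158.0]
ee_rot: [-0.686, 0.688, 0.17, -0.167]
force: [-19.4, 0.7, 43.7]
grip_width: 0.233
```

```bash
python3 -m inch '[0,-0.7,0,0,0,0,-0.2,-0.7,0.1,0,0,0,-0.2,-0.7,0.1,0,0,0,-0.2,-0.7,0.1,0,0,0]';python3 -m inch '[0,0.3,0,0,0,0,0,0.5,0,0,0,0,0,0.5,0,0,0,0,0,0.5,0,0,0,0]'
```

```text
time_s: 20.57
eef_pos: [561.0, -4.0, 158.0]
ee_rot: [0.687, -0.687, -0.168, 0.169]
force: [0.3, -0.6, -1.9]
grip_width: 0.234
time_s: 20.9
eef_pos: [561.0, -4.1, 153.1]
ee_rot: [0.687, -0.687, -0.168, 0.169]
force: [-1.2, -1.9, -4.3]
grip_width: 0.233
```

```bash
python3 -m inch '[0,0.3,0,0,0,0,0,0.6,0,0,0,0,0,0.6,0,0,0,0]';python3 -m inch '[0,0.3,0,0,0,0,0,0.6,0,0,0,0,0,0.6,0,0,0,0]';python3 - <<'E'
from h import *
s=ctrl.sense();print(s['eef_pos'],s['force'],s['wrist_torque'])
E
```

```text
time_s: 21.15
eef_pos: [561.2, -4.2, 147.2]
ee_rot: [-0.687, 0.687, 0.168, -0.169]
force: [-0.9, -2.5, -4.0]
grip_width: 0.234
time_s: 21.4
eef_pos: [561.2, -4.2, 141.2]
ee_rot: [-0.687, 0.687, 0.168, -0.169]
force: [-0.7, -2.6, -3.8]
grip_width: 0.238
[561.19106765  -4.15673494 141.24353671] [-0.65662314 -2.64241688 -3.75118169] [-0.85755151  0.29265902 -0.10346123]
```

```bash
python3 -m inch '[0,0.2,0,0,0,0,0,0.4,0,0,0,0,0,0.4,0,0,0,0]';python3 -m inch '[0,0.2,0,0,0,0,0,0.4,0,0,0,0,0,0.4,0,0,0,0]';python3 - <<'E'
from h import *
s=ctrl.sense();print(s['eef_pos'],s['force'],s['wrist_torque'])
im=ctrl.capture("wrist")[:,:,::-1]
f=(255*(np.clip(im/200,0,1)**.6)).astype(np.uint8)
cv2.imwrite("pics/w16.png",cv2.resize(f[80:300,200:460],None,fx=3,fy=2.7))
E
```

```text
time_s: 21.65
eef_pos: [561.4, -4.2, 138.0]
ee_rot: [-0.687, 0.687, 0.169, -0.168]
force: [-1.8, -3.0, 1.1]
grip_width: 0.236
time_s: 21.9
eef_pos: [561.4, -4.2, 134.6]
ee_rot: [-0.687, 0.687, 0.169, -0.168]
force: [-4.1, -3.6, 5.5]
grip_width: 0.241
[561.43164798  -4.21838364 134.58646025] [-4.09725549 -3.56719748  5.51530187] [-0.87257833  1.00195357  0.02016672]
```

View pics/w16.png

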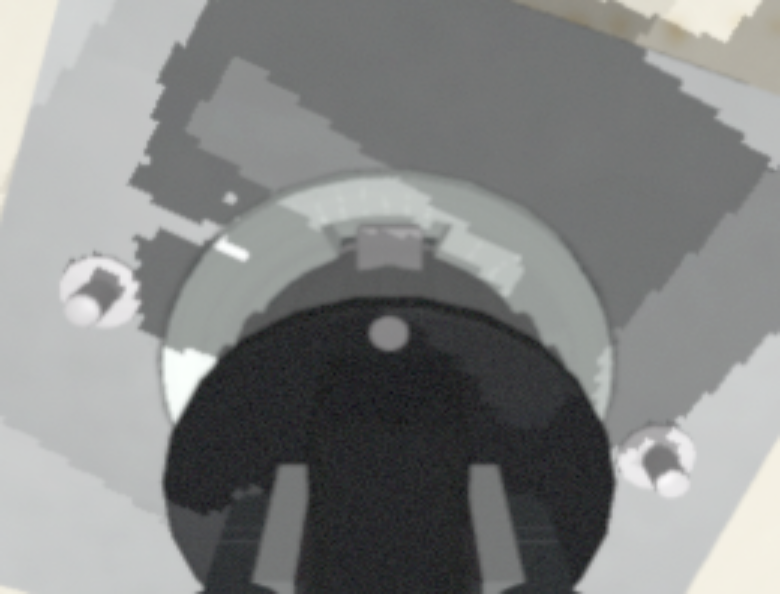

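```bash
python3 -m inch '[0,0.2,0,0,0,0,0,0.5,0,0,0,0,0,0.5,0,0,0,0]';python3 -m inch '[0,0.2,0,0,0,0,0,0.3,0,0,0,0,0,0.3,0,0,0,0]';python3 -m inch '[0,0.1,0,0,0,0,0,0.2,0,0,0,0,0,0.2,0,0,0,0]'
```

```text
time_s: 22.2
eef_pos: [561.4, -4.2, 129.8]
ee_rot: [-0.686, 0.687, 0.169, -0.168]
force: [-5.5, -4.2, 6.7]
grip_width: 0.233
time_s: 22.45
eef_pos: [561.5, -4.3, 127.2]
ee_rot: [-0.686, 0.687, 0.169, -0.168]
force: [-6.0, -3.8, 10.4]
grip_width: 0.234
time_s: 22.7
eef_pos: [561.5, -4.3, 125.4]
ee_rot: [-0.686, 0.687, 0.169, -0.168]
force: [-8.0, -3.2, 11.9]
grip_width: 0.234
```

```bash
python3 -m inch '[-0.05,0.15,0.05,0,0,0,-0.05,0.15,0.05,0,0,0]';python3 -m inch '[0,0.1,0,0,0,0,0,0.1,0,0,0,0]'
```

```text
time_s: 22.87
eef_pos: [561.2, -4.2, 124.0]
ee_rot: [-0.686, 0.687, 0.169, -0.168]
force: [-5.6, -3.5, 10.4]
grip_width: 0.236
time_s: 23.03
eef_pos: [561.3, -4.3, 123.8]
ee_rot: [-0.686, 0.687, 0.169, -0.168]
force: [-8.1, -4.3, 17.5]
grip_width: 0.235
```

```bash
python3 -m inch '[0,-0.17,0,0,0,0,0,-0.17,0,0,0,0,0,-0.17,0,0,0.1,0,0,-0.17,0,0,0.2,0,0,-0.17,0,0,0.3,0,0,-0.17,0,0,0.4,0,0,-0.17,0,0,0.4,0]';python3 - <<'E'
from h import *
s=ctrl.sense();print(s['eef_pos'],s['force'],s['wrist_torque'],np.arctan2(*Rt(s).as_matrix()[[1,0],2]))
E
```

```text
time_s: 23.62
eef_pos: [561.1, -3.5, 124.3]
ee_rot: [0.707, -0.707, -0.027, 0.026]
force: [-5.0, -2.0, 9.0]
grip_width: 0.237
[561.08566575  -3.46033117 124.29477881] [-5.01596647 -2.02535597  8.98490995] [-0.54376917  0.94753578 -0.14855126] 1.6468839962064914
```

Turning smoothly under the tabs (A 2.05→1.65, force normal). Continue.

```bash
python3 -m inch '[0,0,0,0,0.1,0,0,0,0,0,0.2,0,0,0,0,0,0.3,0,0,0,0,0,0.4,0,0,0,0,0,0.5,0,0,0,0,0,0.6,0,0,0,0,0,0.6,0]';python3 - <<'E'
from h import *
s=ctrl.sense();print(s['eef_pos'],s['force'],s['wrist_torque'],np.arctan2(*Rt(s).as_matrix()[[1,0],2]))
im=ctrl.capture("wrist")[:,:,::-1]
f=(255*(np.clip(im/200,0,1)**.6)).astype(np.uint8)
cv2.imwrite("pics/w17.png",f)
E
```

```text
time_s: 24.2
eef_pos: [561.3, -2.9, 124.4]
ee_rot: [0.684, -0.682, 0.182, -0.184]
force: [-3.2, 0.4, 9.5]
grip_width: 0.234
[561.33401869  -2.87374404 124.36639117] [-3.20737249  0.44624657  9.49844546] [ 0.0756246   0.81082552 -0.16847772] 1.046951131491076
```

View pics/w17.png

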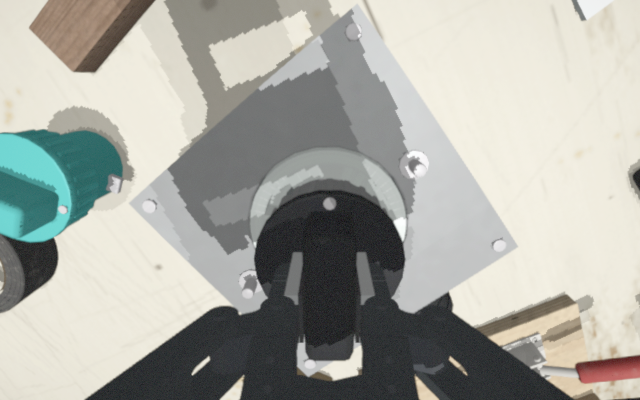

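```bash
python3 -m inch '[0,0,0,0,0.1,0,0,0,0,0,0.2,0,0,0,0,0,0.3,0,0,0,0,0,0.4,0,0,0,0,0,0.5,0,0,0,0,0,0.56,0,0,0,0,0,0.56,0]';python3 - <<'E'
from h import *
s=ctrl.sense();print(s['eef_pos'],s['force'],s['wrist_torque'],np.arctan2(*Rt(s).as_matrix()[[1,0],2]))
E
```

```text
time_s: 24.83
eef_pos: [561.9, -2.8, 124.6]
ee_rot: [0.607, -0.605, 0.363, -0.365]
force: [-1.6, 2.3, 9.9]
grip_width: 0.237
[561.90825269  -2.79223892 124.61490548] [-1.61615811  2.33671699  9.88777298] [ 0.3969066   0.3221005  -0.10713919] 0.48884794965104356
```

```bash
python3 -m inch '[0,-0.2,0,0,0,0,0,-0.4,0,0,0,0,0,-0.4,0,0,0,0]';python3 -m inch '[0,-0.2,0,0,0,0,0,-0.3,0,0,0,0,0,-0.3,0,0,0,0]'
```

```text
time_s: 25.08
eef_pos: [561.9, -2.8, 128.7]
ee_rot: [0.608, -0.605, 0.362, -0.364]
force: [-0.9, 1.4, 8.6]
grip_width: 0.237
time_s: 25.33
eef_pos: [561.9, -2.8, 131.5]
ee_rot: [0.608, -0.606, 0.362, -0.364]
force: [-0.4, 1.6, 7.7]
grip_width: 0.235
```

```bash
python3 -m inch '[0,-0.12,0,0,0,0,0,-0.12,0,0,0,0]';python3 -m inch '[0,0,0,0,0,0,0,0,0,0,0,0,0,0,0,0,0,0,0,0,0,0,0,0,0,0,0,0,0,0,0,0,0,0,0,0]' 0;python3 -m inch '[0,-1,0,0,0,0,0,-2,0,0,0,0,0,-4,0,0,0,0,0,-7,0,0,0,0,0,-10,0,0,0,0,0,-12,0,0,0,0,0,-12,0,0,0,0]'
python3 - <<'E'
from h import *
s=ctrl.sense();print(s['eef_pos'],s['force'])
for n in("wrist","scene"):
    im=ctrl.capture(n)[:,:,::-1];cv2.imwrite(f"pics/{n}18.png",(255*(np.clip(im/200,0,1)**.6)).astype(np.uint8))
np.save("w18cal.npy",ctrl.get_calibration("wrist"),allow_pickle=True)
E
```

```text
time_s: 25.5
eef_pos: [561.8, -2.8, 132.5]
ee_rot: [0.608, -0.606, 0.362, -0.364]
force: [-1.2, 2.0, 7.4]
grip_width: 0.236
time_s: 26.0
eef_pos: [560.7, -3.8, 131.2]
ee_rot: [0.607, -0.607, 0.363, -0.363]
force: [-1.2, -0.0, 0.2]
grip_width: 0.501
time_s: 26.58
eef_pos: [562.2, -4.1, 257.2]
ee_rot: [0.608, -0.606, 0.36, -0.366]
force: [0.5, -0.7, -0.8]
grip_width: 0.499
[562.2105301   -4.05133934 257.15826531] [ 0.49200509 -0.68850335 -0.84269247]
```

View pics/wrist18.png

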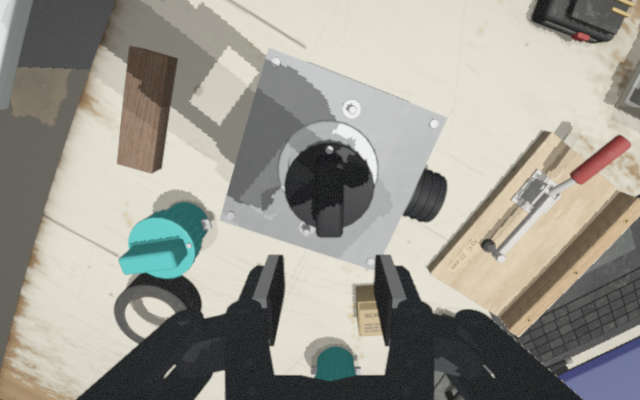

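View pics/scene18.png

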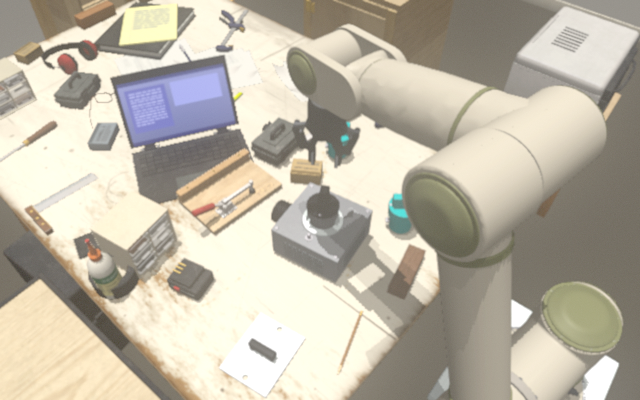

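```bash
python3 -m inch '[0,0,0,0,0,0,0,0,0,0,0,0,0,0,0,0,0,0]'
python3 - <<'E'
from h import *
c=ctrl.get_calibration("wrist");im=ctrl.capture("wrist")[:,:,::-1]
f=(255*(np.clip(im/200,0,1)**.5)).astype(np.uint8)
g=f.copy()
# overlay predicted cap top circle for locked height at centre
for z,col in((149.5,(0,0,255)),(155.5,(0,255,0))):
  for a in np.linspace(0,2*np.pi,72,endpoint=False):
    u=proj(c,np.array([562.5+39*np.cos(a),-4.5+39*np.sin(a),z]))-[260,90]
    pass
  pts=np.array([proj(c,np.array([562.5+39*np.cos(a),-4.5+39*np.sin(a),z])) for a in np.linspace(0,2*np.pi,180)])
  print(z,pts.min(0),pts.max(0))
cr=cv2.resize(g[100:250,255:405],None,fx=4,fy=4,interpolation=cv2.INTER_CUBIC)
cv2.imwrite("pics/w19.png",cr)
E
```

```text
time_s: 26.93
eef_pos: [560.4, -3.8, 250.5]
ee_rot: [-0.607, 0.607, -0.364, 0.363]
force: [0.3, 0.0, 0.7]
grip_width: 0.5
149.5 [285.52742519 145.94588252] [378.96622069 235.07933475]
155.5 [284.61638172 147.27420753] [379.97598377 238.04299206]
```

View pics/w19.png

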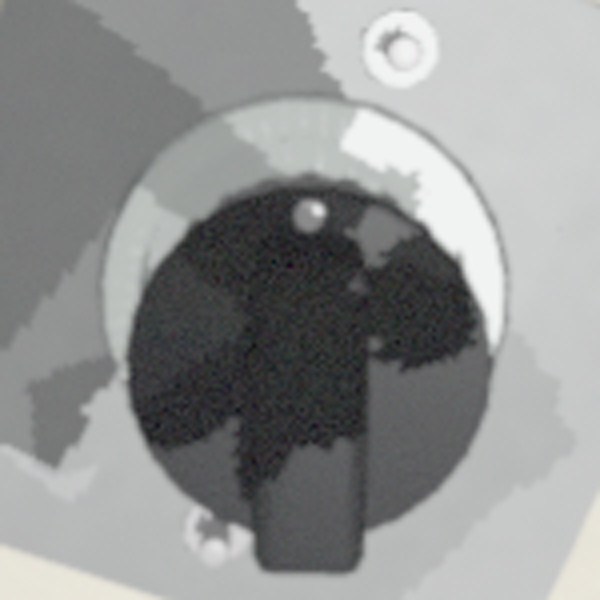

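```bash
python3 -m inch '[0,-0.2,0,0,0,0,0,2,0,0,0,0,0,5,0,0,0,0,0,7,0,0,0,0,0,7.8,0,0,0,0,0,7.8,0,0,0,0,0,7.8,0,0,0,0]' 1 40;python3 -m inch '[0,0.3,0,0,0,0,0,0.3,0,0,0,0]';python3 -m inch '[0,0.3,0,0,0,0,0,0.3,0,0,0,0]'
```

```text
time_s: 27.57
eef_pos: [561.1, -3.9, 174.2]
ee_rot: [0.607, -0.607, 0.363, -0.363]
force: [-0.6, 0.5, 0.9]
grip_width: 0.004
time_s: 27.73
eef_pos: [561.1, -3.9, 171.1]
ee_rot: [0.607, -0.607, 0.363, -0.364]
force: [-0.2, 0.7, -0.6]
grip_width: -0.0
time_s: 27.9
eef_pos: [560.7, -3.8, 167.3]
ee_rot: [0.607, -0.607, 0.363, -0.363]
force: [-0.7, 0.9, 0.1]
grip_width: 0.002
```

```bash
for i in 1; do python3 -m inch '[0,0.2,0,0,0,0,0,0.2,0,0,0,0]';python3 -m inch '[0,0.2,0,0,0,0,0,0.2,0,0,0,0]';python3 -m inch '[0,0.2,0,0,0,0,0,0.2,0,0,0,0]'; python3 -m inch '[0,0.15,0,0,0,0,0,0.15,0,0,0,0]'; done
```

```text
time_s: 28.07
eef_pos: [560.6, -3.8, 165.1]
ee_rot: [-0.607, 0.607, -0.363, 0.363]
force: [1.0, -1.0, 0.4]
grip_width: -0.004
time_s: 28.23
eef_pos: [560.6, -3.8, 162.9]
ee_rot: [-0.607, 0.607, -0.363, 0.363]
force: [-0.2, 0.4, -0.5]
grip_width: 0.003
time_s: 28.4
eef_pos: [560.6, -3.8, 160.9]
ee_rot: [-0.607, 0.607, -0.363, 0.363]
force: [0.5, -0.4, -1.0]
grip_width: 0.002
time_s: 28.57
eef_pos: [560.6, -3.8, 159.5]
ee_rot: [-0.607, 0.607, -0.363, 0.363]
force: [-0.2, 0.1, -0.3]
grip_width: 0.002
```

```bash
python3 -m inch '[0,0.1,0,0,0,0,0,0.1,0,0,0,0]';python3 -m inch '[0,0.1,0,0,0,0,0,0.1,0,0,0,0]'; python3 -m inch '[0,0.1,0,0,0,0,0,0.1,0,0,0,0]'
```

```text
time_s: 28.73
eef_pos: [560.8, -3.8, 158.8]
ee_rot: [0.607, -0.607, 0.363, -0.363]
force: [-0.2, -0.5, -0.1]
grip_width: -0.001
time_s: 28.9
eef_pos: [561.1, -3.8, 158.5]
ee_rot: [0.607, -0.607, 0.363, -0.364]
force: [-1.3, 0.9, 4.3]
grip_width: 0.001
time_s: 29.07
eef_pos: [561.1, -3.8, 157.8]
ee_rot: [0.607, -0.606, 0.363, -0.364]
force: [-0.5, 1.5, 8.1]
grip_width: 0.001
```

```bash
python3 -m inch '[0,-1,0,0,0,0,0,-3,0,0,0,0,0,-6,0,0,0,0,0,-9,0,0,0,0,0,-9,0,0,0,0,0,-9,0,0,0,0,0,-9,0,0,0,0]'
python3 - <<'E'
from h import *
c=ctrl.get_calibration("wrist");im=ctrl.capture("wrist")[:,:,::-1]
f=(255*(np.clip(im/200,0,1)**.5)).astype(np.uint8)
cv2.imwrite("pics/w20.png",f);print(ctrl.sense()['force'])
c=ctrl.get_calibration("top");im=ctrl.capture("top")[:,:,::-1];cv2.imwrite("pics/t20.png",im)
E
```

```text
time_s: 29.65
eef_pos: [560.4, -3.7, 246.2]
ee_rot: [-0.607, 0.607, -0.364, 0.363]
force: [0.5, -0.3, -0.5]
grip_width: 0.002
[-0.06916131 -0.26685338 -0.87158944]
```

View pics/w20.png

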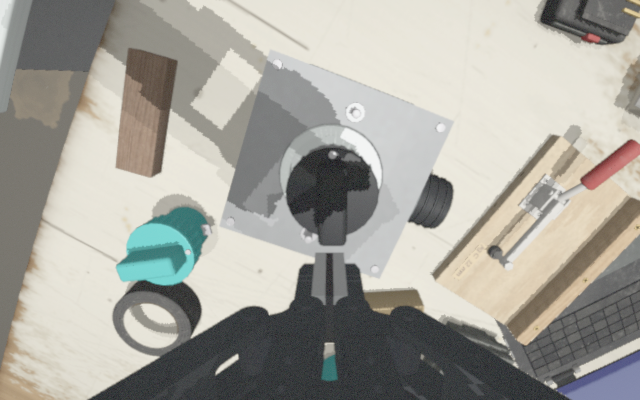

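View pics/t20.png

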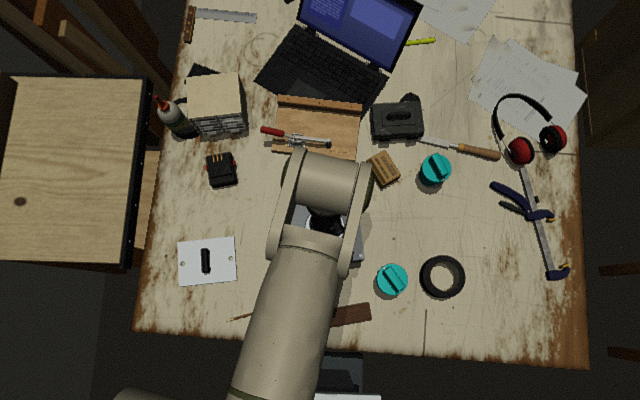

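The cover lies flat on the table at top (207,261). The tape, battery and carton are where they started, the cartridge is seated, and the gripper is clear of everything. Handing in.

```bash
python3 -c "
from rig import ctrl
print(ctrl.finish_job())"
```

```text
the job is handed in; nothing more can be done
None
```

The cover is off and flat on the table, and the black cartridge is locked in the socket. I handed the job in at about 30 s of the 72 s allowed.

**What I did**
- **Cover:** I lifted it off the pins, carried it to about (475, 311) mm, lowered it until the wrist no longer felt its weight, and only then let go.
- **Cartridge:** I put it in with the lugs at about 0.48 rad in the world frame, the notch direction measured from the wrist picture. I pushed it to the floor at 19 mm, backed off about 1 mm and turned it 1.56 rad clockwise. It then rose with the spring into the pockets and I let go.

**Last checks**
- **Locked height:** a light touch with the shut fingers met the top of the grip at TCP z of about 158.6 mm. I expected 158.7 mm if locked, against 164.7 mm if unlocked or 153.7 mm if half turned.
- **Scene:** the last pictures showed the cover flat, the cartridge seated, the tape, battery and carton unmoved, and nothing touching the robot.

**What failed or disagreed**
- **Missed first grasp:** the fingers closed above the cover's grip. The real fingertips sit about 25 mm behind the reported TCP, so I found the offset by touch and corrected for it.
- **First insertion:** the foot caught on the collar edge with about 44 N vertical and 19 N sideways. I raised it, moved it 2–3 mm towards −x, and it went in freely.
- **Cap measurement:** the cap's width in the picture was too coarse to confirm the locked height, so that check rests on the touch.

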